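# Lid the storage jars under the swing-arm lamp

## Task

The lamp hangs in the way over the crate of open jars: swing it aside to the left until its head is over the hob, then put a lid on every jar in the crate and screw each one fully home, level and not cross-threaded. Lay a lid that is left over in the empty cell of the crate. Then swing the lamp back so that its head is centred over the middle of the crate, for checking the lids. Leave the jars standing in their cells, and the spice jars and cartons alone.

Things in the scene. Friction and masses are not known exactly. Their poses are not given: they have to be found in the camera images.
- crate: Fixed open wooden crate, 105 x 313 x 60 high (mm), in front of the robot; origin under its middle, y axis along its length. Floor 8 thick; three square cells at y = -101, 0, +101, about 90 x 95 inside; some may be empty. Left of it the flat glass hob lies in the worktop: its nearer edge is y = 0.38 m; its part nearest the robot, x = 0.45 to 0.55 m, is free.
- jar1: Open square jar of brown glass, 0.3 to 0.5 kg, loose in one cell of the crate (may be absent); the cell keeps it from turning more than a few degrees. Origin at the centre of its underside, z up. Body 84 x 84 x 76 high, sloping shoulder to z = 83, round neck 47 dia with four thread ridges, rim at z = 102. Threads: see jar2; closing: see jar3.
- jar2: A jar like jar1 in another cell (may be absent). All jars: four ridges, out to radius 27, on the neck at 0-55, 90-145, 180-235, 270-325 deg counter-clockwise (from above) from the jar's x axis; each 3 thick, falling 2.5 clockwise (underside z = 90.5 to 88) to a stop below its low end. The gaps are thread starts: a level lid drops there when its lug centres are 63-82 deg past a multiple of 90.
- jar3: A jar like jar1 in another cell (may be absent). Closing: a lid set on the neck lands on the ridges, 4 to 7 mm too high. Turned backward (counter-clockwise) and pressed lightly it drops at a thread start, underside 86 above the jar's, top on the rim. Then turned clockwise about 50 deg its lugs run under the ridges to the stops, at 22 deg past a multiple of 90 (the torque then rises above 0.5 N m).
- lid1: Loose steel twist-off lid, 35 g, 60 outer dia x 18 high, open side down on the worktop beside the crate. Origin at the centre of its underside, z up. Top 2 thick; four inward lugs, 8 wide, 2.5 thick, at its lower edge at 0, 90, 180, 270 deg from its x axis. Any lid fits any jar; a lid left over belongs on the floor of the empty cell.
- lid2: A lid like lid1, interchangeable with it.
- lid3: A lid like lid1, interchangeable with it.
- lid1_lug (a point): Middle of the lug of lid1 on its x axis (radius 26.7, 1.75 above its lower edge).
- lid2_lug (a point): Middle of the lug of lid2 on its x axis (radius 26.7, 1.75 above its lower edge).
- lid3_lug (a point): Middle of the lug of lid3 on its x axis (radius 26.7, 1.75 above its lower edge).
- lamp_knob (a point): Middle of the upright round rubber knob, 20 dia x 24 long (237 to 261 above the worktop), on top of the swing-arm lamp's head, on its vertical axis. The head: a disc 112 dia, underside 170 above the worktop, hub of 32 dia up to 225, thin stem to the knob, at the end of the second arm. Taken by the knob it can be swung.
- lamp_shoulder_axis (a point): Point on the lamp's vertical shoulder axis, atop its post (fixed round foot, 132 dia). The first arm, 240 from axis to axis, swings about it 203 above the worktop.
- lamp_elbow_axis (a point): Point on the lamp's vertical elbow axis; the second arm (240 from this axis to the knob, 218 above the worktop) swings about it.
- lamp_shoulder (a joint): Shoulder angle, rad, -2 to 2, counter-clockwise from above; stiff (0.55 N m friction), stays where left. At 0 the first arm points from the post 0.55 rad to the left of straight at the robot, give or take 0.1.
- lamp_elbow (a joint): Elbow angle, rad, -2.1 to 0.6, counter-clockwise from above; at -2.1 the arms are nearly in line, at 0.6 folded; stiff (0.4 N m friction), stays where left. Moving the knob level turns both joints.
- paprika_jar: Bystander: the spice jar with the red cap, 42 dia x 108, standing to the right behind the crate; origin under its middle. Leave it alone.
- pepper_jar: Bystander: the spice jar with the teal cap, 42 dia x 108, standing near the other spice jar; origin under its middle. Leave it alone.
- tea_carton: Bystander: a small reddish-brown carton, 102 x 53 x 60, lying to the left behind the crate; origin under its middle. Leave it alone.
- green_carton: Bystander: a small green carton, 107 x 55 x 52, lying to the left behind the crate; origin under its middle. Leave it alone.
Mind the look-alikes: they are no part of the job. What is shaped like the lid1 but purple is not meant.

How it is judged:
By the outcome, as a careful person would: the job done as asked, in the order asked, and still so for the second after the job is handed in, with the robot touching nothing.
Of jar1, jar2, jar3 only 2 to 3 are there at a start; the rules pass over those that are not, and their reading is None.
At some moment in a run one of lid1, lid2, lid3 may be knocked a few centimetres aside while the robot is not near it.
Once in a run the grip may slacken for a moment while it holds something.
It also fails if it takes over 208 s, if anything falls off the work surface, if the arm or the gripper's body presses on something with over 40 N, if the wrist force passes 120 N, or if a joint passes its speed limit or range.

## Robot

A 6-joint arm with a two-finger parallel gripper is mounted at the origin on a cart in front of the work surface, level with it; the furniture and walls round the work are solid. World frame = base frame: x ahead of the robot, y to its left, z up, the work surface at z = 0. Lengths are in m, angles in rad, forces in N, time in s.
With the tool pointing down it reaches from about 0.425 to 0.95 m from the base axis. Payload 3.5 kg.
Tool frame: the origin (TCP) lies midway between the tips of the shut fingers; the grasp point (between the pads) lies 19 mm behind it (robot.pinch_z is the distance from the TCP to the grasp point, in m); z points along the fingers, y is the direction in which the jaws open and shut (so a half turn about z gives the same grasp; the last joint's range is limited). The gripper opens to 85 mm and grips with 20 to 120 N. Pads are 22 mm wide; open, the fingers measure 114 mm over their backs; the gripper's body (76 mm by 85 mm) begins 54 mm behind the grasp point. The pads swing forward as they close: fully open they stand 13 mm farther back than shut.
Start: joints at [-1.406, 0.286, 1.577, -0, 1.279, -0.15], TCP at [0.209, -0.642, 0.209] pointing down, gripper open.
Joint ranges: [-2.77, 2.77], [-0.9, 2.22], [0.21, 2.48], [-1.53, 4.67], [0.24, 2.81], [-2.84, 2.84]. Speed limits (rad/s): [2.79, 2.79, 3.14, 3.14, 3.14, 3.14].

## Interface

Orientations are given as a unit quaternion [w, x, y, z].
In Python, from workcell import telemetry, optics, robot, recognise, silhouettes gives the robot as it stands. The module is installed in compiled form; this text tells all that it offers.
- The arm moves only by the tool arm_command, never from a script. Its argument "steps" is a list that holds one entry, the list of rows, each a list of 5 numbers: the shift along the tool's x, y, z in m, then the turn about the tool's z in degrees, then the finger opening in m, from 0 to 0.0854. In form: [[[dx, dy, dz, spin, claw], ...]]. A call has 1 to 12 rows; each row shifts and turns the commanded pose from where the row before left it, along the tool's axes as they then stand; what a row does not reach is not made up. A row lasts 1/10 s, in which the tool goes at most 50 mm and 8.59 degrees, less where a joint would pass 70% of its speed; a pose out of reach is approached as far as the arm can. A call with a gripper value outside its range is refused whole. The fingers move at their own pace and stop on an object; "newtons" is the grip in N (left out, the last holds). Time passes only in rows, so rows that do not move let the fingers close. It gives the time, the measured TCP pose, the force and the opening at its end, in the units of the state.
- telemetry.read_state(): the state, without advancing time (a new reading comes with each control period).
- optics.camera(name): name is "scene" or "top"; returns (picture, depth): 384x512x3 uint8, red, green, blue; 384x512 float32, m along the optical axis (not along the pixel's ray), 0 where there is no reading.
- optics.calibration(name): a dict with "fx", "fy", "cx", "cy" (pixels), "xyz" and "rotation" of the camera in the world. Camera axes: x right, y up, looking along -z (the intrinsics and any distortion apply to the point x, -y, -z); pixel columns grow to the right and rows downward; lengths in m; the calibration is good to about 2 mm. A picture is of the moment at which its call begins. calibration takes no time and is no camera call.
- robot.close_job(): hands the job in, once; it reports no verdict.
Trained networks look in the newest picture that a camera, given by its name, has taken for a name from the list of things; names that differ only in an ending like _2 or _b are one class to them, and where a whole thing is asked for, a point or a joint stands for the part that bears it (a point fixed in the world has none). Each returns a list of dicts, best first, with "score" (0 to 1); they miss things now and then, are a little off and sometimes report something else, mostly with a low value. They report only what shows in the picture. A call takes as long as a camera call. They do not tell look-alikes from the thing itself.
- recognise(name, camera): "point" ([x, y, z] in m, in world coordinates, good to about 4 mm: the middle of the surface that is visible of it).
- silhouettes(name, camera): "pixels" (384x512 bool, what is visible of it).
The state is a dict: "t": time; "joints": joint angles; "joint_velocities": joint speeds; "tau": joint torques, N m; "tool_pos": TCP position; "orientation": TCP orientation; "force": force on the tool from outside, world axes, zero at the start; "torque": the same for the moment, N m; "finger_gap": finger opening in m.
Only numpy, scipy, OpenCV 4.12 (cv2) and the standard library are available. Lean on these libraries where they do the work, as an engineer would, in place of code of your own. Each camera call takes 0.05 s, during which the arm holds its last target.

## Working session

There is one attempt and no reset: what is moved stays moved. The work goes in short steps, Python scripts to look and compute and a tool call to move; the robot and the scene stay as the last step left them, time stands still between calls to the robot, and variables do not carry over. Pictures are saved under pics/ and viewed, and the job is handed in when it is done.

Besides the shell and the picture viewer there is one more tool, called after "Call:" by a JSON object that holds its "name" and its "arguments", one argument or row to a line. arm_command: Moves the arm, as the interface text tells. Its arguments: {"type":"object","properties":{"steps":{"type":"array","items":{"type":"array","items":{"type":"array","items":{"type":"number"}}}},"newtons":{"type":"number"}},"required":["steps"]}

```bash
mkdir -p pics; ls
cat > h.py <<'E'
import numpy as np, cv2
from workcell import telemetry, optics, robot, recognise, silhouettes
def snap(cam,fn=None,scale=1.5):
    p,d=optics.camera(cam)
    np.savez('last_%s.npz'%cam,p=p,d=d)
    if fn: cv2.imwrite('pics/'+fn,cv2.resize(p[:,:,::-1],None,fx=scale,fy=scale,interpolation=cv2.INTER_CUBIC))
    return p,d
def world(cam,u,v,z):
    c=optics.calibration(cam)
    R=np.array(c['rotation']);
    p=np.array([(u-c['cx'])/c['fx']*z,-(v-c['cy'])/c['fy']*z,-z])
    return R@p+np.array(c['xyz'])
def cloud(cam,d):
    c=optics.calibration(cam);R=np.array(c['rotation'])
    v,u=np.mgrid[0:d.shape[0],0:d.shape[1]]
    P=np.stack([(u-c['cx'])/c['fx']*d,-(v-c['cy'])/c['fy']*d,-d],-1)
    return P@R.T+np.array(c['xyz'])
def onplane(cam,u,v,h):
    c=optics.calibration(cam);R=np.array(c['rotation']);o=np.array(c['xyz'])
    r=R@np.array([(u-c['cx'])/c['fx'],-(v-c['cy'])/c['fy'],-1])
    return o+r*(h-o[2])/r[2]
def proj(cam,P):
    c=optics.calibration(cam);R=np.array(c['rotation']);q=R.T@(np.array(P)-np.array(c['xyz']))
    return c['cx']+c['fx']*q[0]/-q[2], c['cy']-c['fy']*q[1]/-q[2]
E
python3 - <<'E'
from h import *
for c in ('scene','top'):
    print(optics.calibration(c)); snap(c,'a_%s.png'%c)
print(telemetry.read_state(), robot.pinch_z)
E
```

```text
pics
{'fx': 347.2893483016876, 'fy': 347.2893483016876, 'cx': 255.72425016644806, 'cy': 188.60139661736173, 'xyz': array([0.03620942, 0.63604825, 0.74679071]), 'rotation': array([-0.33264206, -0.16259103,  0.42511197,  0.82594989])}
{'fx': 452.9873576686111, 'fy': 452.9873576686111, 'cx': 261.0619000365582, 'cy': 191.46733425512818, 'xyz': array([ 0.39559413, -0.03743803,  1.42517693]), 'rotation': array([-0.69713423, -0.07329327,  0.03852172,  0.71214327])}
{'t': 0.1, 'joints': array([-1.40598743e+00,  2.87105954e-01,  1.57806104e+00,  2.82188461e-05,
        1.27861728e+00, -1.49957125e-01]), 'joint_velocities': array([-0.00102357, -0.00180619, -0.00277017,  0.00142027, -0.00017585,
       -0.00284013]), 'tau': array([ 6.12626372e-04, -4.07298267e+01, -2.93698740e+01, -1.44493506e-04,
        3.41639236e-03, -1.79709282e-06]), 'tool_pos': array([ 0.20892956, -0.64116012,  0.20794983]), 'orientation': array([-1.09588458e-03,  9.87640883e-01,  1.56729976e-01,  5.36929433e-06]), 'force': array([-0.05604813, -0.07558252, -0.07105427]), 'torque': array([ 0.01679733, -0.02979339, -0.05324428]), 'finger_gap': 0.08525236178418603} 0.0187
```

```bash
sed -i "s/R=np.array(c\['rotation'\])/R=q2R(c['rotation'])/" h.py
cat >> h.py <<'E'
from scipy.spatial.transform import Rotation
def q2R(q):
    w,x,y,z=q; return Rotation.from_quat([x,y,z,w]).as_matrix()
def tool(s=None):
    s=s or telemetry.read_state(); return np.array(s['tool_pos']),q2R(s['orientation'])
E
python3 - <<'E'
from h import *
print(q2R(optics.calibration('top')['rotation']).round(3)); print(tool()[1].round(3))
for c in ('scene','top'):
    d=np.load('last_%s.npz'%c)['d']; P=cloud(c,d); print(c,[P[v,u].round(3) for u,v in((100,300),(256,200),(400,300))])
E
```

```text
[[-0.017  0.987 -0.158]
 [-0.999 -0.025 -0.047]
 [-0.051  0.157  0.986]]
[[ 0.951  0.31  -0.   ]
 [ 0.31  -0.951  0.002]
 [ 0.    -0.002 -1.   ]]
scene [array([0.681, 0.505, 0.009]), array([ 0.693, -0.074, -0.001]), array([ 0.141, -0.028, -0.   ])]
top [array([ 0.228,  0.908, -0.903]), array([0.57 , 0.036, 0.192]), array([ 0.208, -0.606, -0.909])]
```

View pics/a_top.png

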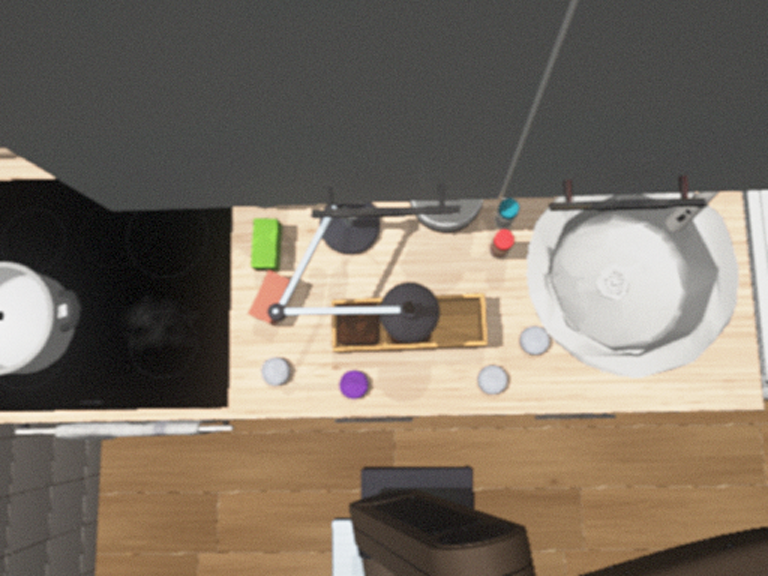

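View pics/a_scene.png

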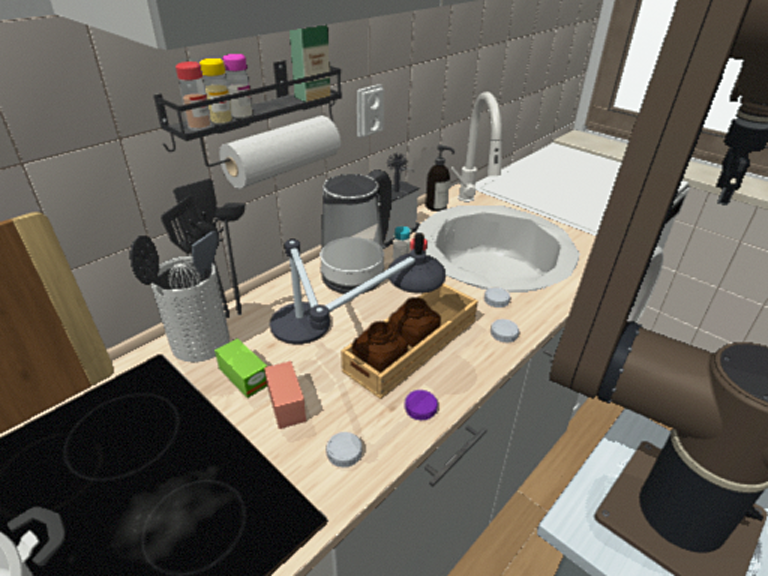

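Run:
```python
from h import *
for c in ('top','scene'):
  for n in ['crate','jar1','lid1','lid1_lug','lamp_knob','lamp_shoulder_axis','lamp_elbow_axis','tea_carton','paprika_jar','pepper_jar','green_carton']:
    r=recognise(n,c)
    print(c,n,[(x['point'].round(3) if hasattr(x['point'],'round') else x['point'],round(x['score'],2),tuple(int(k) for k in proj(c,x['point']))) for x in r[:5]])
```

```text
top crate [([0.5345, -0.0907, 0.0161], 0.73, (300, 218)), ([0.4472, 0.2771, 0.0151], 0.18, (183, 248))]
top jar1 [([0.5295, 0.0887, 0.0822], 0.64, (240, 218)), ([0.5032, 0.0054, 0.071], 0.43, (269, 227))]
top lid1 [([0.5021, -0.2618, 0.0176], 0.71, (356, 227)), ([0.4274, -0.172, 0.0165], 0.65, (328, 252)), ([0.4218, 0.1109, 0.0167], 0.61, (236, 255)), ([0.4532, 0.2728, 0.0174], 0.6, (184, 246)), ([0.5704, 0.0778, 0.199], 0.42, (240, 199))]
top lid1_lug [([0.4209, 0.1068, 0.0213], 0.72, (237, 256)), ([0.4466, 0.2762, 0.0119], 0.55, (183, 248))]
top lamp_knob [([0.5434, -0.0095, 0.1971], 0.56, (272, 208))]
top lamp_shoulder_axis [([0.5694, 0.0745, 0.197], 0.6, (241, 200))]
top lamp_elbow_axis [([0.5441, 0.0063, 0.2014], 0.82, (266, 208))]
top tea_carton [([0.6024, 0.2819, 0.0612], 0.87, (178, 197)), ([0.4278, -0.1718, 0.0172], 0.33, (327, 252))]
top paprika_jar [([0.7568, -0.2108, 0.1054], 0.67, (339, 139)), ([0.6856, -0.199, 0.1021], 0.53, (336, 163))]
top pepper_jar [([0.7555, -0.2065, 0.1068], 0.68, (338, 140)), ([0.5273, 0.0895, 0.0858], 0.6, (240, 219))]
top green_carton [([0.7098
[... 451 characters left out ...]
_lug [([0.4201, 0.1177, 0.0168], 0.81, (280, 268))]
scene lamp_knob [([0.5329, 0.0037, 0.2014], 0.82, (279, 179)), ([0.4954, 0.0182, 0.0388], 0.55, (283, 231)), ([0.4461, 0.2808, 0.0171], 0.51, (230, 298))]
scene lamp_shoulder_axis [([0.5526, 0.1205, 0.1941], 0.82, (245, 196))]
scene lamp_elbow_axis [([0.543, 0.0267, 0.2062], 0.88, (271, 179)), ([0.5279, 0.0138, 0.0879], 0.52, (276, 212)), ([0.4947, 0.0189, 0.0384], 0.38, (283, 231))]
scene tea_carton [([0.5794, 0.2917, 0.0605], 0.74, (191, 261)), ([0.4466, 0.2805, 0.0186], 0.37, (230, 298))]
scene paprika_jar []
scene pepper_jar [([0.7541, -0.1916, 0.0825], 0.65, (266, 160))]
scene green_carton [([0.7044, 0.2986, 0.0532], 0.72, (162, 240))]
```

Run:
```python
from h import *
p=np.load('last_top.npz')['p'];d=np.load('last_top.npz')['d']
cv2.imwrite('pics/b_top.png',cv2.resize(p[120:270,150:380,::-1],None,fx=3.4,fy=3.4,interpolation=cv2.INTER_CUBIC))
p2=np.load('last_scene.npz')['p'];d2=np.load('last_scene.npz')['d']
cv2.imwrite('pics/b_scene.png',cv2.resize(p2[130:320,140:390,::-1],None,fx=3.1,fy=3.1,interpolation=cv2.INTER_CUBIC))
P=cloud('top',d)
# height map points >0.22
m=(P[...,2]>0.205)&(P[...,2]<0.30)&(P[...,0]>0.4)&(P[...,0]<0.9)
vv,uu=np.nonzero(m)
for v,u in list(zip(vv,uu))[::1]:
    print(u,v,P[v,u].round(3))
```

```text
466 128 [ 0.73  -0.51   0.281]
467 128 [ 0.729 -0.511  0.286]
468 128 [ 0.727 -0.511  0.291]
469 128 [ 0.727 -0.514  0.291]
470 128 [ 0.725 -0.513  0.298]
471 128 [ 0.725 -0.516  0.297]
472 128 [ 0.724 -0.517  0.299]
473 128 [ 0.725 -0.52   0.298]
474 128 [ 0.725 -0.523  0.297]
477 128 [ 0.725 -0.531  0.297]
479 128 [ 0.724 -0.535  0.298]
463 129 [ 0.734 -0.511  0.26 ]
464 129 [ 0.732 -0.511  0.266]
465 129 [ 0.73  -0.511  0.273]
466 129 [ 0.728 -0.511  0.278]
467 129 [ 0.725 -0.509  0.288]
468 129 [ 0.726 -0.512  0.287]
469 129 [ 0.722 -0.511  0.298]
470 129 [ 0.723 -0.514  0.295]
471 129 [ 0.723 -0.517  0.295]
472 129 [ 0.723 -0.519  0.294]
473 129 [ 0.723 -0.522  0.294]
474 129 [ 0.721 -0.522  0.3  ]
476 129 [ 0.721 -0.527  0.3  ]
477 129 [ 0.721 -0.53   0.299]
478 129 [ 0.722 -0.533  0.297]
463 130 [ 0.731 -0.51   0.262]
464 130 [ 0.728 -0.509  0.271]
465 130 [ 0.725 -0.507  0.281]
466 130 [ 0.725 -0.51   0.279]
467 130 [ 0.724 -0.511  0.284]
468 130 [ 0.723 -0.513  0.286]
469 130 [ 0.723 -0.515  0.287]
470 130 [ 0.721 -0.515  0.292]
471 130 [ 0.72  -0.516  0.297]
472 130 [ 0.72 
[... 28230 characters left out ...]
187 213 [0.536 0.224 0.209]
269 213 [0.531 0.    0.209]
271 213 [ 0.531 -0.005  0.209]
272 213 [ 0.531 -0.008  0.208]
273 213 [ 0.531 -0.01   0.209]
274 213 [ 0.531 -0.013  0.21 ]
275 213 [ 0.531 -0.016  0.206]
279 213 [ 0.531 -0.026  0.206]
266 214 [0.529 0.009 0.206]
269 214 [0.528 0.    0.211]
272 214 [ 0.529 -0.007  0.206]
273 214 [ 0.528 -0.01   0.206]
274 214 [ 0.528 -0.013  0.208]
275 214 [ 0.528 -0.016  0.208]
276 214 [ 0.528 -0.018  0.207]
278 214 [ 0.528 -0.024  0.212]
280 214 [ 0.528 -0.029  0.206]
270 215 [ 0.526 -0.002  0.207]
271 215 [ 0.526 -0.005  0.207]
272 215 [ 0.526 -0.007  0.206]
275 215 [ 0.526 -0.016  0.206]
277 215 [ 0.526 -0.021  0.206]
273 216 [ 0.523 -0.01   0.207]
```

```bash
cat >> h.py <<'E'
def box(P,lo,hi):
    return np.all((P>=np.array(lo))&(P<=np.array(hi)),axis=-1)
def disc(cam,d,c,zlo,zhi,r=0.05,zfix=None):
    """points of height range near c: median z, circle centre by minEnclosing of plane-projected pixels"""
    P=cloud(cam,d); m=box(P,[c[0]-r,c[1]-r,zlo],[c[0]+r,c[1]+r,zhi])
    v,u=np.nonzero(m); z=zfix if zfix is not None else np.median(P[m][:,2])
    Q=np.array([onplane(cam,a,b,z)[:2] for a,b in zip(u,v)])
    return Q,len(Q),np.median(P[m][:,2]),Q.mean(0),(Q.max(0)+Q.min(0))/2,Q.max(0)-Q.min(0)
E
python3 - <<'E'
from h import *
for cam in('top','scene'):
    d=np.load('last_%s.npz'%cam)['d']
    for n,c,zl,zh,r,zf in[('knob',(.545,-.01),.235,.28,.03,.261),('elbow',(.55,.232),.21,.24,.03,None),('lidL',(.447,.277),.009,.03,.05,.018),('lidR',(.425,-.17),.009,.03,.05,.018),('lidRR',(.502,-.26),.009,.03,.05,.018),('head',(.545,-.01),.17,.205,.08,None)]:
        Q,*o=disc(cam,d,c,zl,zh,r,zf); print(cam,n,[np.round(x,4) for x in o])
E
```

```text
top knob [np.int64(51), np.float64(0.2632), array([ 0.5476, -0.0101]), array([ 0.5473, -0.0106]), array([0.0185, 0.0182])]
top elbow [np.int64(136), np.float64(0.2232), array([0.5504, 0.2249]), array([0.5522, 0.2224]), array([0.0351, 0.041 ])]
top lidL [np.int64(283), np.float64(0.0169), array([0.4516, 0.2752]), array([0.4521, 0.2751]), array([0.056 , 0.0598])]
top lidR [np.int64(294), np.float64(0.0157), array([ 0.4259, -0.1726]), array([ 0.4269, -0.1731]), array([0.0579, 0.0581])]
top lidRR [np.int64(324), np.float64(0.016), array([ 0.5084, -0.2651]), array([ 0.5134, -0.2664]), array([0.0761, 0.085 ])]
top head [np.int64(1003), np.float64(0.1967), array([ 0.5457, -0.0131]), array([ 0.5465, -0.0103]), array([0.1103, 0.1094])]
scene knob [np.int64(81), np.float64(0.2545), array([0.5387, 0.0055]), array([0.5393, 0.0048]), array([0.0428, 0.0512])]
scene elbow [np.int64(164), np.float64(0.2234), array([0.5466, 0.2319]), array([0.5464, 0.2292]), array([0.042 , 0.0516])]
scene lidL [np.int64(403), np.float64(0.0169), array([0.45  , 0.2822]), array([0.4505, 0.2817]), array([0.0603, 0.0612])]
scene lidR [np.int64(203), np.float64(0.016), array([ 0.4241, -0.1632]), array([ 0.4248, -0.1638]), array([0.0599, 0.0646])]Traceback (most recent call last):
  File "<stdin>", line 5, in <module>
  File "h.py", line 36, in disc
    Q=np.array([onplane(cam,a,b,z)[:2] for a,b in zip(u,v)])
                ~~~~~~~^^^^^^^^^^^
  File "h.py", line 19, in onplane
    c=optics.calibration(cam);R=q2R(c['rotation']);o=np.array(c['xyz'])
ValueError: time passes only in moves, steps and waits
```

View pics/b_top.png

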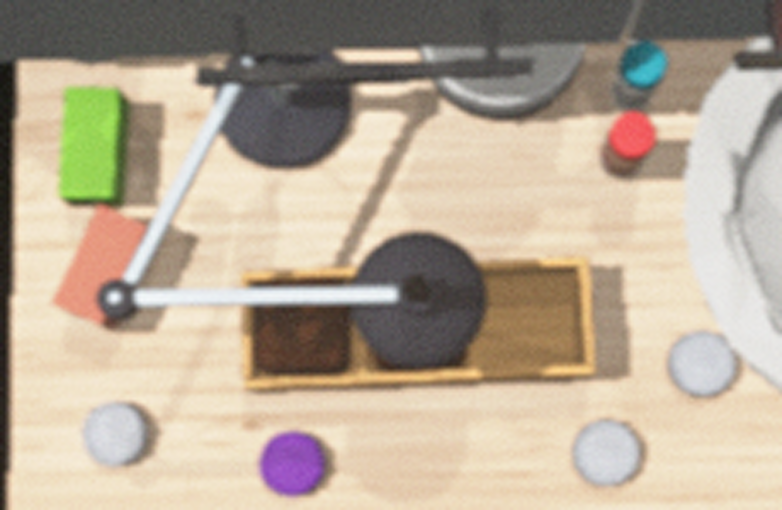

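View pics/b_scene.png

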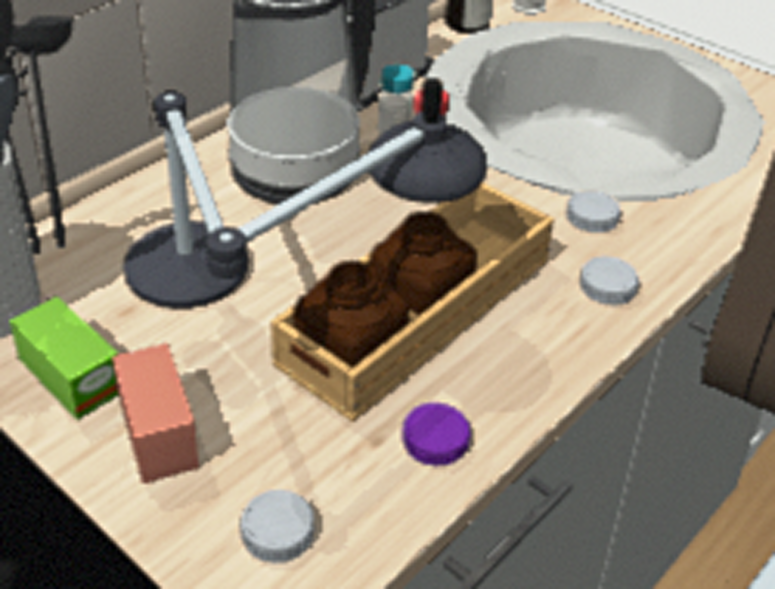

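```bash
python3 - <<'E'
from h import *
import json
json.dump({c:{k:np.array(v).tolist() for k,v in optics.calibration(c).items()} for c in('top','scene')},open('cal.json','w'))
E
cat >> h.py <<'E'
import json,os
if os.path.exists('cal.json'):
    _C=json.load(open('cal.json'))
    class optics2:
        calibration=staticmethod(lambda c:_C[c]); camera=staticmethod(optics.camera)
    _o=optics; optics=optics2
E
python3 - <<'E'
from h import *
d=np.load('last_scene.npz')['d'];P=cloud('scene',d)
def st(P,lo,hi,n):
    q=P[box(P,lo,hi)]; print(n,len(q),q.min(0).round(3),q.max(0).round(3),q.mean(0).round(4)) if len(q) else print(n,0)
st(P,[.5,-.05,.25],[.6,.05,.28],'knob')
st(P,[.6,.2,.1],[1.1,.7,.6],'crock>0.1')
st(P,[.6,.2,.2],[1.1,.6,.3],'crock .2-.3')
st(P,[.2,.38,.02],[.68,.9,.3],'pot scene')
dt=np.load('last_top.npz')['d'];T=cloud('top',dt)
st(T,[.2,.4,.03],[.75,1.2,.4],'pot top')
# shoulder ball in scene crop ~ (170,103)/3.1+(140,130)
u,v=int(170/3.1+140),int(103/3.1+130); print('shoulder',[P[v+a,u+b].round(3) for a,b in((0,0),(2,0),(0,2))])
q=T[box(T,[.56,.1,.195],[.76,.24,.215])]; print(np.polyfit(q[:,0],q[:,1],1))
E
```

```text
knob 50 [ 0.539 -0.018  0.25 ] [0.556 0.004 0.266] [ 0.5461 -0.0043  0.26  ]
crock>0.1 26790 [0.6 0.2 0.1] [0.969 0.699 0.6  ] [0.9382 0.3806 0.3414]
crock .2-.3 5986 [0.601 0.2   0.2  ] [0.968 0.585 0.3  ] [0.9229 0.3908 0.2516]
pot scene 1115 [0.53  0.65  0.046] [0.621 0.722 0.129] [0.5707 0.6869 0.1128]
pot top 3081 [0.452 0.647 0.03 ] [0.676 0.816 0.154] [0.5608 0.7417 0.1156]
shoulder [array([0.756, 0.127, 0.211]), array([0.751, 0.131, 0.209]), array([0.754, 0.122, 0.21 ])]
[-0.53340276  0.52294056]
```

Call:
{"name": "arm_command", "arguments": {
  "steps": [
    [[0, 0, -0.03, 6, 0.085], [0, 0, -0.04, 6, 0.085], [0, 0, -0.04, 6, 0.085], [0, 0, -0.03, 0, 0.085], [0.02, -0.035, 0, 0, 0.085], [0.02, -0.037, 0, 0, 0.085], [0.02, -0.037, 0, 0, 0.085], [0.02, -0.037, 0, 0, 0.085], [0.02, -0.037, 0, 0, 0.085], [0.02, -0.037, 0, 0, 0.085], [0.02, -0.037, 0, 0, 0.085], [0.02, -0.037, 0, 0, 0.085]]
  ],
  "newtons": 40
}}

```text
t: 2.4
tool_pos: [0.3693, -0.3461, 0.3495]
orientation: [0.0, 1.0, 0.0, 0.0]
force: [0.6, -0.1, 0.7]
finger_gap: 0.085
```

Call:
{"name": "arm_command", "arguments": {
  "steps": [
    [[0.02, -0.037, 0, 0, 0.085], [0.02, -0.037, 0, 0, 0.085], [0.02, -0.037, 0, 0, 0.085], [0.02, -0.037, 0, 0, 0.085], [0.02, -0.037, 0, 0, 0.085], [0.02, -0.037, 0, 0, 0.085], [0.02, -0.037, 0, 0, 0.085], [0.02, -0.037, 0, 0, 0.085], [0.018, -0.042, 0, 0, 0.085], [0, 0, 0.02, 0, 0.085], [0, 0, 0.02, 0, 0.085], [0, 0, 0, 0, 0.085]]
  ]
}}

```text
t: 3.6
tool_pos: [0.5451, -0.0087, 0.3057]
orientation: [-0.001, 1.0, 0.001, -0.003]
force: [-0.3, 0.1, -0.2]
finger_gap: 0.0847
```

Run:
```python
from h import *
snap('top','c_top.png');snap('scene','c_scene.png',1.5); s=telemetry.read_state(); print(s['tool_pos'],s['joints'])
```

```text
[ 0.54649673 -0.00962592  0.30934255] [-2.03283130e-01 -5.97004009e-02  1.77312380e+00  8.54810140e-06
  1.42868481e+00  1.36698907e+00]
```

View pics/c_scene.png

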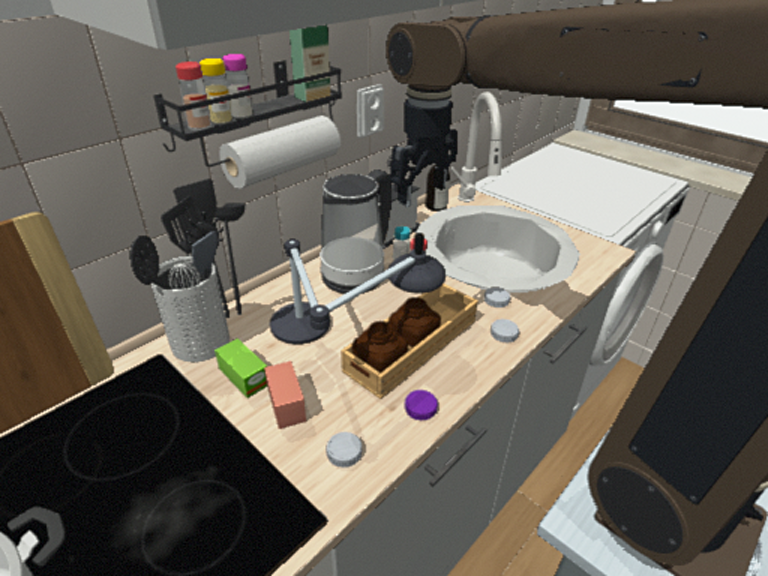

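View pics/c_top.png

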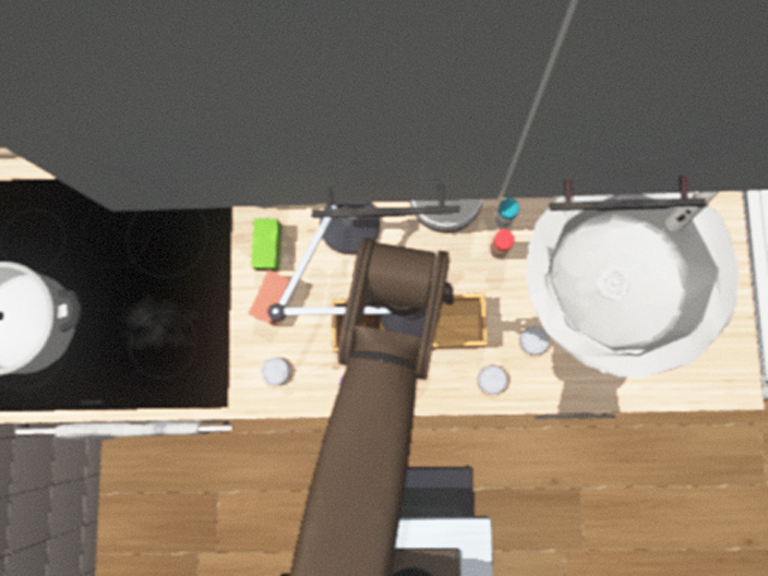

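Run:
```python
from h import *
print(np.array(proj('scene',[.5465,-.0096,.309]))*1.5, np.array(proj('scene',[.547,-.0096,.261]))*1.5)
p=np.load('last_scene.npz')['p']
cv2.imwrite('pics/c_crop.png',cv2.resize(p[80:200,230:330,::-1],None,fx=5,fy=5,interpolation=cv2.INTER_CUBIC))
```

```text
[421.70408705 212.5264068 ] [419.99083253 235.85390085]
```

View pics/c_crop.png

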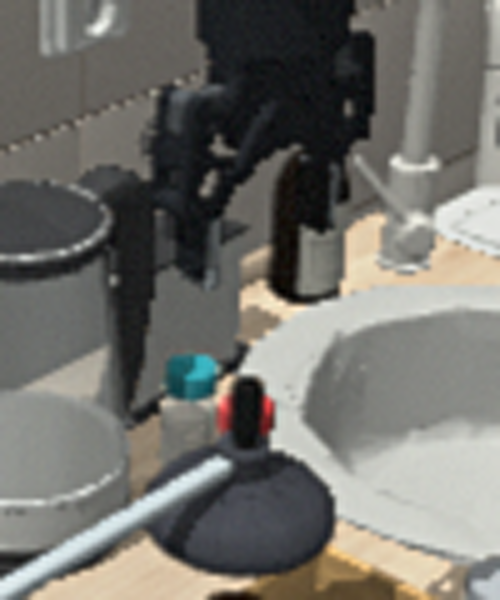

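Call:
{"name": "arm_command", "arguments": {
  "steps": [
    [[0.001, 0, 0.025, 0, 0.085], [0, 0, 0.025, 0, 0.085], [0, 0, 0.022, 0, 0.085], [0, 0, 0, 0, 0.05], [0, 0, 0, 0, 0.03], [0, 0, 0, 0, 0.01], [0, 0, 0, 0, 0.01], [0, 0, 0, 0, 0.01], [0, 0, 0, 0, 0.01], [0, 0, 0, 0, 0.01]]
  ],
  "newtons": 50
}}

```text
t: 4.7
tool_pos: [0.5484, -0.01, 0.2391]
orientation: [0.001, 1.0, 0.0, 0.001]
force: [-1.4, -0.8, 5.7]
finger_gap: 0.0148
```

Call:
{"name": "arm_command", "arguments": {
  "steps": [
    [[0, 0, 0, 0, 0.01], [0, 0, 0, 0, 0.01], [0, 0, 0, 0, 0.01]]
  ]
}}

```text
t: 5.0
tool_pos: [0.5483, -0.01, 0.2391]
orientation: [0.001, 1.0, 0.0, 0.001]
force: [-0.5, -0.7, 5.7]
finger_gap: 0.0147
```

Run:
```python
from h import *
snap('scene');p=np.load('last_scene.npz')['p']
cv2.imwrite('pics/d_crop.png',cv2.resize(p[100:220,220:340,::-1],None,fx=5,fy=5,interpolation=cv2.INTER_CUBIC))
```

```text
(no output)
```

View pics/d_crop.png

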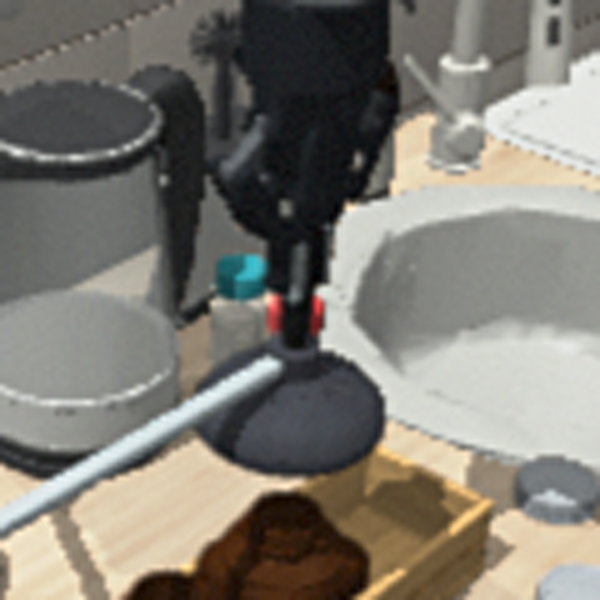

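Call:
{"name": "arm_command", "arguments": {
  "steps": [
    [[0, 0, 0, 0, 0.01], [-0.001, -0.008, 0, 0, 0.01], [-0.002, -0.015, 0, 0, 0.01], [-0.003, -0.02, 0, 0, 0.01], [-0.003, -0.02, 0, 0, 0.01], [-0.003, -0.02, 0, 0, 0.01], [-0.003, -0.02, 0, 0, 0.01], [-0.003, -0.02, 0, 0, 0.01]]
  ],
  "newtons": 30
}}

```text
t: 5.85
tool_pos: [0.5311, 0.1127, 0.2399]
orientation: [0.002, 1.0, -0.0, 0.003]
force: [0.7, -4.5, 6.0]
finger_gap: 0.0158
```

Run:
```python
from h import *
snap('scene');p=np.load('last_scene.npz')['p']
cv2.imwrite('pics/e_crop.png',cv2.resize(p[100:240,200:340,::-1],None,fx=4,fy=4,interpolation=cv2.INTER_CUBIC))
```

```text
(no output)
```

View pics/e_crop.png

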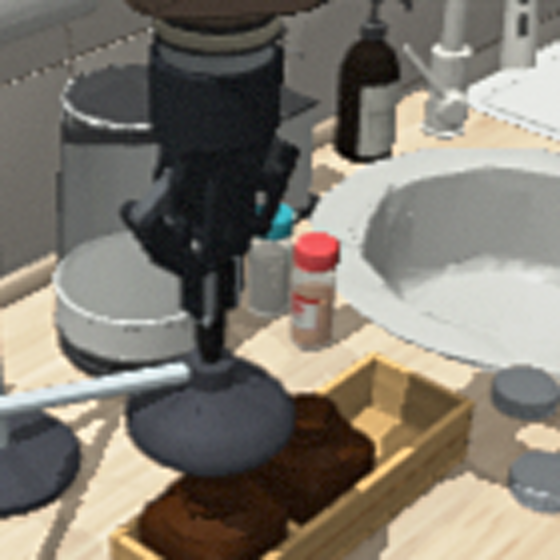

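Call:
{"name": "arm_command", "arguments": {
  "steps": [
    [[-0.003, -0.02, 0, 0, 0.01], [-0.003, -0.02, 0, 0, 0.01], [-0.003, -0.02, 0, 0, 0.01], [-0.003, -0.02, 0, 0, 0.01], [-0.003, -0.02, 0, 0, 0.01], [-0.003, -0.02, 0, 0, 0.01], [-0.003, -0.02, 0, 0, 0.01], [-0.003, -0.02, 0, 0, 0.01], [-0.003, -0.02, 0, 0, 0.01], [-0.003, -0.02, 0, 0, 0.01], [-0.003, -0.02, 0, 0, 0.01], [-0.003, -0.02, 0, 0, 0.01]]
  ]
}}

```text
t: 7.1
tool_pos: [0.4966, 0.3539, 0.2411]
orientation: [-0.0, 1.0, -0.0, 0.005]
force: [5.3, -2.5, 7.3]
finger_gap: 0.0142
```

Call:
{"name": "arm_command", "arguments": {
  "steps": [
    [[-0.003, -0.02, 0, 0, 0.01], [-0.003, -0.02, 0, 0, 0.01], [-0.003, -0.02, 0, 0, 0.01], [-0.003, -0.02, 0, 0, 0.01], [-0.002, -0.014, 0, 0, 0.01], [-0.001, -0.006, 0, 0, 0.01], [0, 0, 0, 0, 0.01], [0, 0, 0, 0, 0.01]]
  ]
}}

```text
t: 7.9
tool_pos: [0.4815, 0.4546, 0.2426]
orientation: [-0.002, 1.0, 0.0, 0.005]
force: [2.4, 0.1, 11.1]
finger_gap: 0.0102
```

Run:
```python
from h import *
snap('scene','f_scene.png')
```

```text
(no output)
```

View pics/f_scene.png

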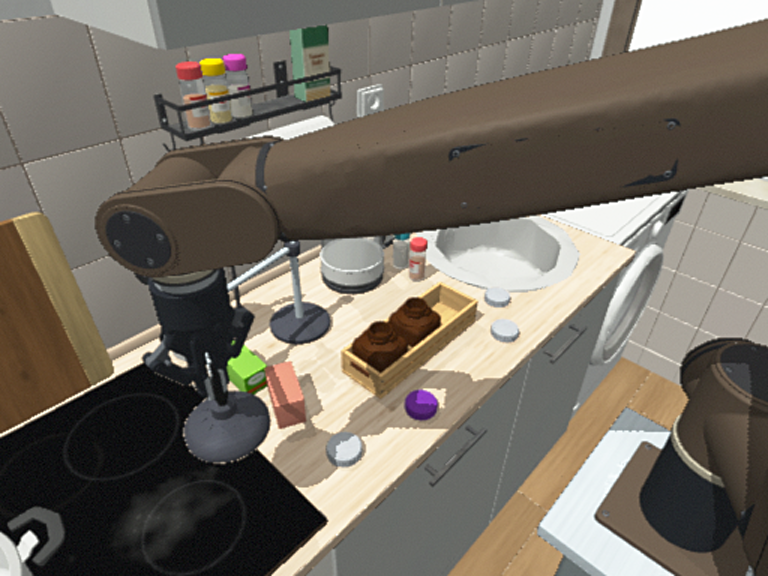

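Call:
{"name": "arm_command", "arguments": {
  "steps": [
    [[0, 0, 0, 0, 0.03], [0, 0, 0, 0, 0.085], [0, 0, 0, 0, 0.085], [0, 0, 0, 0, 0.085], [0, 0, 0, 0, 0.085], [0, 0, -0.02, 0, 0.085], [0, 0, -0.04, 0, 0.085], [0, 0, -0.04, 0, 0.085], [0, 0.04, 0, 0, 0.085], [0, 0.05, 0, 0, 0.085], [0, 0.05, 0, 0, 0.085], [0, 0.05, 0, 0, 0.085]]
  ]
}}

```text
t: 9.15
tool_pos: [0.478, 0.2614, 0.3361]
orientation: [0.0, 1.0, 0.001, -0.001]
force: [1.0, 0.2, 0.0]
finger_gap: 0.085
```

Call:
{"name": "arm_command", "arguments": {
  "steps": [
    [[0, 0.05, 0, 0, 0.085], [0, 0.05, 0, 0, 0.085], [0, 0.05, 0, 0, 0.085], [0, 0.05, 0, 0, 0.085], [0, 0.05, 0, 0, 0.085], [0, 0.05, 0, 0, 0.085], [0, 0.05, 0, 0, 0.085], [0, 0.05, 0, 0, 0.085], [0, 0.05, 0, 0, 0.085], [0, 0.05, 0, 0, 0.085], [0, 0, 0, 0, 0.085], [0, 0, 0, 0, 0.085]]
  ]
}}

```text
t: 10.35
tool_pos: [0.4781, -0.2377, 0.3358]
orientation: [-0.001, 1.0, -0.001, -0.001]
force: [0.1, 1.1, -0.5]
finger_gap: 0.0856
```

Run:
```python
from h import *
snap('scene','g_scene.png');snap('top','g_top.png')
p=np.load('last_top.npz')['p'];
cv2.imwrite('pics/g_crop.png',cv2.resize(p[150:290,80:380,::-1],None,fx=2.6,fy=2.6,interpolation=cv2.INTER_CUBIC))
s=telemetry.read_state();print(s['tool_pos'])
```

```text
[ 0.47861466 -0.23592559  0.33666761]
```

View pics/g_crop.png

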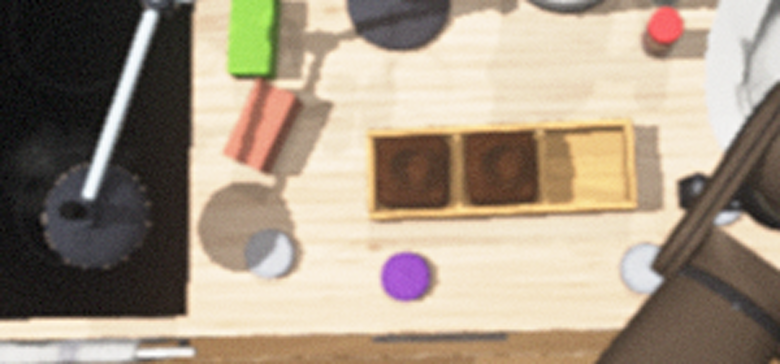

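View pics/g_scene.png

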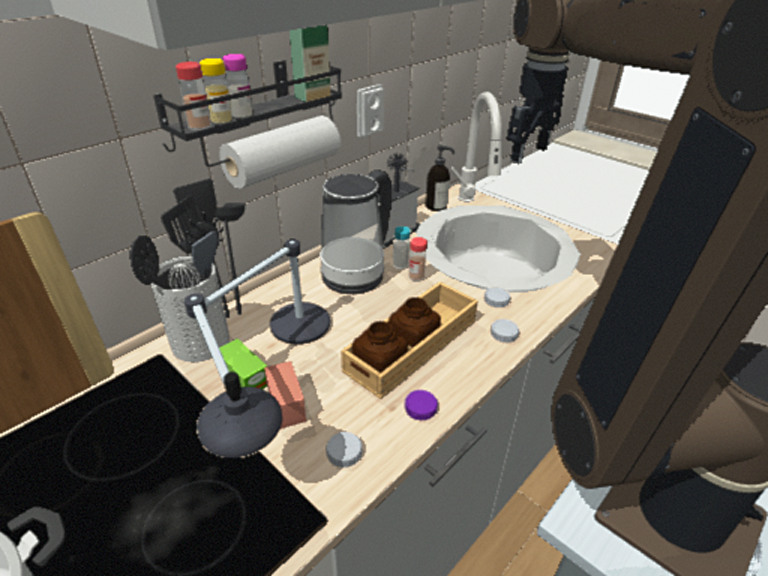

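```bash
python3 - <<'E'
from h import *
for cam in('top','scene'):
    d=np.load('last_%s.npz'%cam)['d'];P=cloud(cam,d)
    m=box(P,[.43,-.2,.052],[.64,.22,.068]);q=P[m]
    print(cam,'crate rim',len(q),q[:,:2].min(0),q[:,:2].max(0),np.median(q[:,2]))
    r=cv2.minAreaRect((q[:,:2]*1000).astype(np.float32)); print(r)
    for yc in (.02,.12):
        for n,a,b in(('jarneck',.1,.125),):
            m=box(P,[.46,yc-.045,a],[.6,yc+.05,b]);q=P[m]
            if len(q)>5:
                print(n,yc,len(q),q.mean(0).round(4),((q.max(0)+q.min(0))/2).round(4),(q.max(0)-q.min(0)).round(4)); 
    for n,c,zl,zh,r,zf in[('knob',(.48,.455),.25,.275,.04,.261),('head',(.48,.455),.17,.21,.08,None),('lidL',(.45,.277),.012,.03,.05,.018),('lidR',(.425,-.168),.012,.03,.045,.018),('lidRR',(.50,-.255),.012,.03,.045,.018)]:
        try:
            Q,*o=disc(cam,d,c,zl,zh,r,zf); print(n,[np.round(x,4) for x in o],cv2.minEnclosingCircle((Q*1000).astype(np.float32)))
        except Exception as e: print(n,'x')
E
python3 - <<'E'
from h import *
p=np.load('last_top.npz')['p'];q=np.load('last_scene.npz')['p']
a=cv2.resize(p[195:240,215:330,::-1],None,fx=6.5,fy=6.5,interpolation=cv2.INTER_CUBIC)
b=cv2.resize(q[180:270,220:330,::-1],None,fx=6,fy=6,interpolation=cv2.INTER_CUBIC)
cv2.imwrite('pics/h1.png',a);cv2.imwrite('pics/h2.png',b)
E
```

```text
top crate rim 759 [ 0.48924509 -0.16204804] [0.59984661 0.15221308] 0.05864260385435838
((543.9656982421875, -5.0233306884765625), (105.41661834716797, 313.27618408203125), 1.266213059425354)
jarneck 0.02 71 [ 0.5438 -0.001   0.1059] [ 0.543  -0.0022  0.1073] [0.053  0.0418 0.0145]
jarneck 0.12 75 [0.5412 0.0984 0.1065] [0.541  0.0991 0.1068] [0.0506 0.045  0.0136]
knob [np.int64(57), np.float64(0.2621), array([0.4889, 0.4237]), array([0.4891, 0.4236]), array([0.0185, 0.0216])] ((489.08123779296875, 423.57806396484375), 11.571320533752441)
head [np.int64(1008), np.float64(0.198), array([0.4849, 0.4192]), array([0.4884, 0.4229]), array([0.1077, 0.1071])] ((488.1656799316406, 420.03369140625), 56.5442008972168)
lidL [np.int64(259), np.float64(0.0165), array([0.4515, 0.2755]), array([0.4522, 0.2766]), array([0.056 , 0.0568])] ((452.4999694824219, 275.8117370605469), 29.702438354492188)
lidR [np.int64(209), np.float64(0.0167), array([ 0.4262, -0.1658]), array([ 0.4269, -0.1667]), array([0.0578, 0.0453])] ((426.8224792480469, -171.07115173339844), 29.343721389770508)
lidRR [np.int64(30), 
[... 717 characters left out ...]
836), np.float64(0.1978), array([0.471, 0.439]), array([0.4778, 0.435 ]), array([0.1161, 0.1096])] ((478.23150634765625, 435.43206787109375), 58.833251953125)
lidL [np.int64(383), np.float64(0.0168), array([0.4509, 0.2813]), array([0.4514, 0.2809]), array([0.0585, 0.0595])] ((450.87872314453125, 281.0462951660156), 30.765438079833984)
lidR [np.int64(185), np.float64(0.016), array([ 0.425 , -0.1655]), array([ 0.4249, -0.1658]), array([0.0596, 0.0605])] ((424.7855529785156, -165.76837158203125), 31.349702835083008)
lidRR [np.int64(148), np.float64(0.0161), array([ 0.5039, -0.2557]), array([ 0.5032, -0.2564]), array([0.0593, 0.0593])] ((503.20751953125, -256.79302978515625), 31.412031173706055)
```

View pics/h1.png

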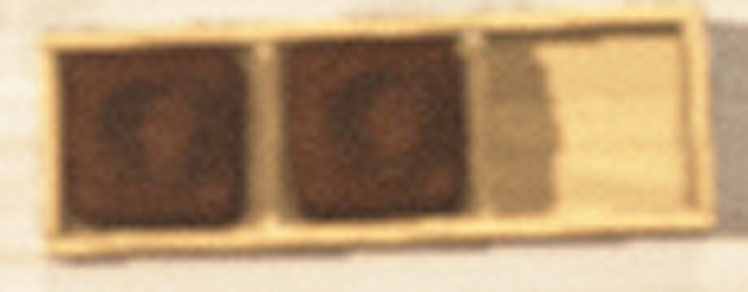

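View pics/h2.png

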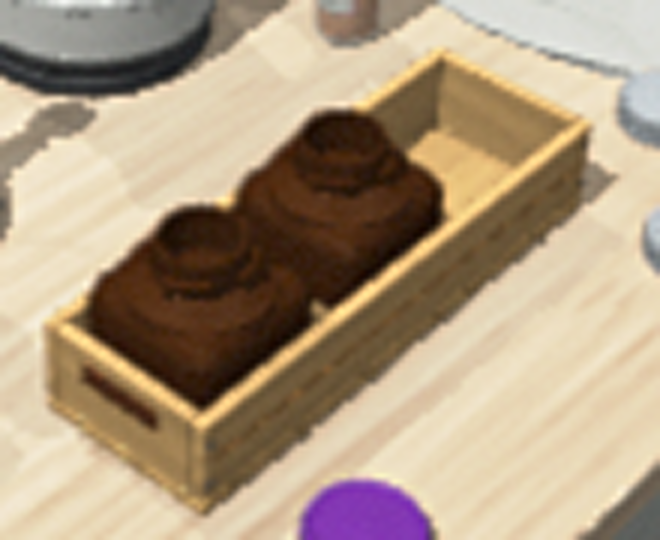

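Call:
{"name": "arm_command", "arguments": {
  "steps": [
    [[0.009, -0.03, 0, 0, 0.085], [0, -0.05, 0, 0, 0.085], [0, -0.05, 0, 0, 0.085], [0, -0.05, 0, 0, 0.085], [0, -0.05, 0, 0, 0.085], [0, -0.05, 0, 0, 0.085], [0, -0.05, 0, 0, 0.085], [0, -0.05, 0, 0, 0.085], [0, -0.05, 0, 0, 0.085], [0, -0.05, 0, 0, 0.085], [0, -0.05, 0, 0, 0.085], [0, -0.05, 0, 0, 0.085]]
  ]
}}

```text
t: 11.65
tool_pos: [0.4853, 0.3469, 0.3377]
orientation: [-0.0, 1.0, 0.002, 0.0]
force: [0.9, -0.2, -0.1]
finger_gap: 0.085
```

Call:
{"name": "arm_command", "arguments": {
  "steps": [
    [[0, -0.05, 0, 0, 0.06], [0, -0.03, 0, 0, 0.06], [0, 0, 0, 0, 0.06], [0, 0, 0, 0, 0.06], [0, 0, 0, 0, 0.06]]
  ]
}}

```text
t: 12.15
tool_pos: [0.4868, 0.423, 0.3375]
orientation: [0.0, 1.0, 0.001, 0.0]
force: [-0.0, -0.2, 0.4]
finger_gap: 0.0598
```

Run:
```python
from h import *
snap('scene');s=telemetry.read_state();print(s['tool_pos'],s['finger_gap'])
p=np.load('last_scene.npz')['p']
cv2.imwrite('pics/i_crop.png',cv2.resize(p[170:320,90:240,::-1],None,fx=4,fy=4,interpolation=cv2.INTER_CUBIC))
```

```text
[0.48705279 0.42257565 0.33764724] 0.060329448179829555
```

View pics/i_crop.png

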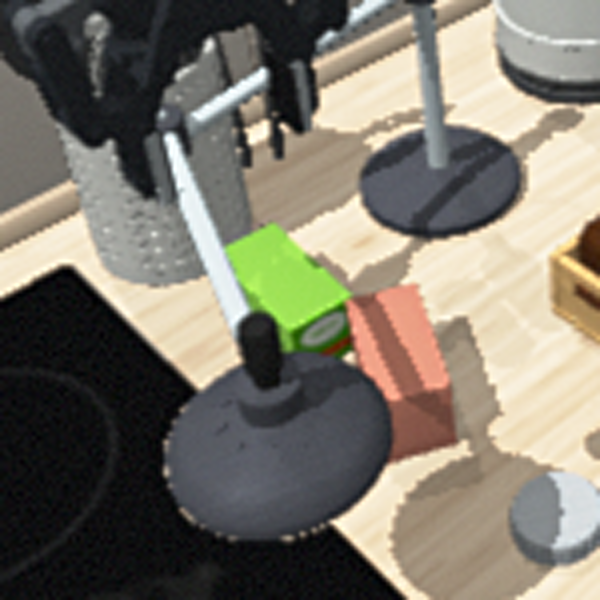

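Run:
```python
from h import *
print(onplane('scene',154.5,251.5,.261))
for s in(1,-1):
  for dz in (.007,): print(np.array(proj('scene',[.487,.4226+s*.030,.3377+dz]))*4-np.array([360,680]),np.array(proj('scene',[.487,.4226+s*.044,.3377+dz]))*4-np.array([360,680]))
```

```text
[0.49025492 0.42629683 0.261     ]
[178.5892515  224.14319838] [148.82671318 240.15102606]
[297.22378992 160.33542673] [322.99483251 146.47443126]
```

Call:
{"name": "arm_command", "arguments": {
  "steps": [
    [[0.002, -0.004, 0.04, 0, 0.06], [0, 0, 0.04, 0, 0.06], [0, 0, 0.02, 0, 0.06], [0, 0, 0, 0, 0.06], [0, 0, 0, 0, 0.06]]
  ]
}}

```text
t: 12.7
tool_pos: [0.4899, 0.4266, 0.2382]
orientation: [-0.0, 1.0, -0.0, 0.0]
force: [-0.7, 0.8, -0.0]
finger_gap: 0.0599
```

Call:
{"name": "arm_command", "arguments": {
  "steps": [
    [[0, -0.01, 0, 0, 0.06], [0, -0.01, 0, 0, 0.06], [0, -0.01, 0, 0, 0.06], [0, -0.01, 0, 0, 0.06], [0, -0.01, 0, 0, 0.06], [0, -0.002, 0, 0, 0.06], [0, 0, 0, 0, 0.06], [0, 0, 0, 0, 0.06]]
  ]
}}

```text
t: 13.5
tool_pos: [0.4892, 0.4793, 0.237]
orientation: [0.0, 1.0, 0.0, -0.0]
force: [0.1, 0.0, -0.9]
finger_gap: 0.0603
```

Run:
```python
from h import *
snap('scene');s=telemetry.read_state();print(s['tool_pos'],s['finger_gap'])
p=np.load('last_scene.npz')['p']
cv2.imwrite('pics/j_crop.png',cv2.resize(p[170:320,90:240,::-1],None,fx=4,fy=4,interpolation=cv2.INTER_CUBIC))
```

```text
[0.48930723 0.47910196 0.23708896] 0.06019689775089292
```

View pics/j_crop.png

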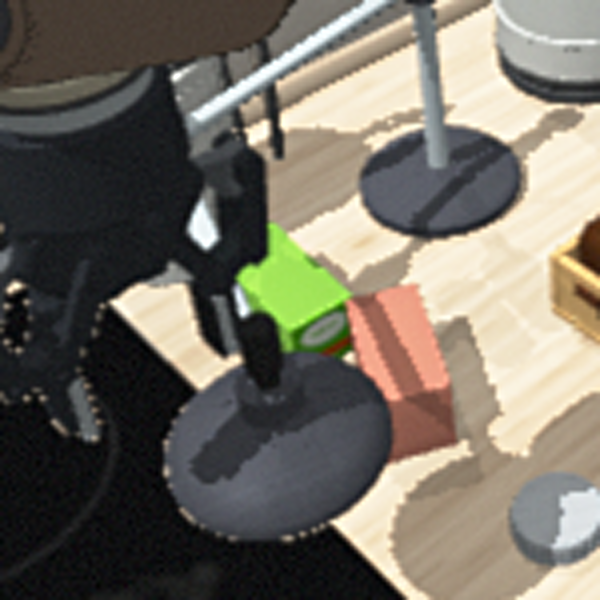

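Run:
```python
from h import *
for n,u,v in(('rtip low',228,352),('rtip right edge',243,350),('ltip',88,438),('knobtop',259,325)):
    for z in (.245,.255,.261): print(n,z,onplane('scene',u/4+90,v/4+170,z)[:2].round(4))
d=np.load('last_scene.npz')['d'];P=cloud('scene',d)
for n,u,v in(('rtip',228,340),('rtip',220,330),('ltip',85,425),('ltip',75,420),('knob',259,335),('knob',262,350)): print(n,P[int(v/4+170),int(u/4+90)].round(4))
```

```text
rtip low 0.245 [0.5009 0.439 ]
rtip low 0.255 [0.4916 0.4429]
rtip low 0.261 [0.4861 0.4453]
rtip right edge 0.245 [0.4969 0.4333]
rtip right edge 0.255 [0.4877 0.4373]
rtip right edge 0.261 [0.4822 0.4397]
ltip 0.245 [0.5008 0.511 ]
ltip 0.255 [0.4916 0.5135]
ltip 0.261 [0.486 0.515]
knobtop 0.245 [0.5054 0.4187]
knobtop 0.255 [0.4961 0.423 ]
knobtop 0.261 [0.4905 0.4256]
rtip [0.4805 0.4463 0.2739]
rtip [0.4802 0.4487 0.2837]
ltip [0.4796 0.5164 0.2767]
ltip [0.4835 0.5193 0.2785]
knob [0.484  0.4308 0.2649]
knob [0.4823 0.4314 0.2558]
```

Call:
{"name": "arm_command", "arguments": {
  "steps": [
    [[0, 0.025, -0.005, 0, 0.06], [0, 0.027, 0, 0, 0.06], [0, 0, 0.007, 0, 0.06], [0, 0, 0.007, 0, 0.06], [0, 0, 0.007, 0, 0.06], [0, 0, 0, 0, 0.06]]
  ]
}}

```text
t: 14.15
tool_pos: [0.4884, 0.4274, 0.2189]
orientation: [0.001, 1.0, 0.001, -0.002]
force: [-0.1, -0.6, 0.4]
finger_gap: 0.06
```

Call:
{"name": "arm_command", "arguments": {
  "steps": [
    [[0, -0.01, 0, 0, 0.06], [0, -0.01, 0, 0, 0.06], [0, -0.01, 0, 0, 0.06], [0, -0.01, 0, 0, 0.06], [0, -0.01, 0, 0, 0.06]]
  ]
}}

```text
t: 14.65
tool_pos: [0.4898, 0.478, 0.2214]
orientation: [0.0, 1.0, 0.0, 0.0]
force: [0.7, -2.4, -0.9]
finger_gap: 0.0597
```

Run:
```python
from h import *
snap('scene');s=telemetry.read_state();print(s['tool_pos'],s['finger_gap'],s['force'])
p=np.load('last_scene.npz')['p']
cv2.imwrite('pics/k_crop.png',cv2.resize(p[170:320,90:240,::-1],None,fx=4,fy=4,interpolation=cv2.INTER_CUBIC))
```

```text
[0.48899134 0.47981093 0.22123021] 0.05994321850359806 [ 0.18542937 -0.41610756  0.61404129]
```

View pics/k_crop.png

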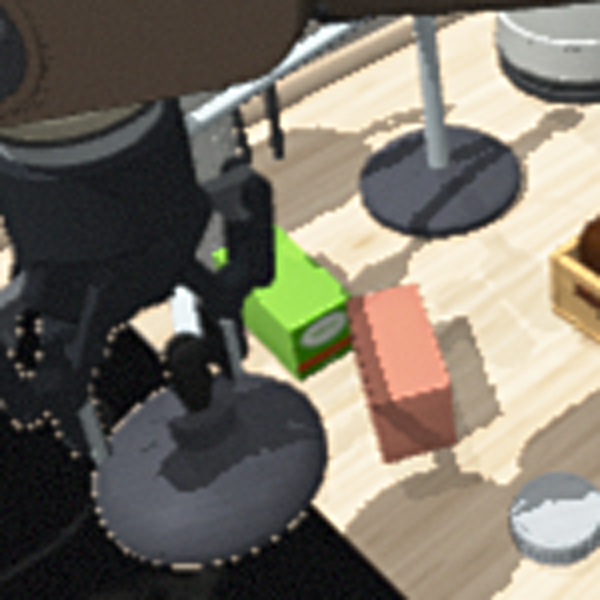

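Call:
{"name": "arm_command", "arguments": {
  "steps": [
    [[0, 0.008, 0, 0, 0.06], [0, 0, -0.04, 0, 0.06], [0, 0, -0.04, 0, 0.06], [0, 0, -0.04, 0, 0.06], [0, 0.04, 0, 0, 0.085], [0, 0.05, 0, 0, 0.085], [0, 0.05, 0, 0, 0.085], [0, 0.05, 0, 0, 0.085], [0, 0.05, 0, 0, 0.085], [0, 0.05, 0, 0, 0.085], [0, 0.05, 0, 0, 0.085], [0, 0.05, 0, 0, 0.085]]
  ]
}}

```text
t: 15.9
tool_pos: [0.4886, 0.0779, 0.3415]
orientation: [-0.001, 1.0, 0.001, 0.001]
force: [1.3, 0.0, 0.4]
finger_gap: 0.0849
```

Call:
{"name": "arm_command", "arguments": {
  "steps": [
    [[-0.01, 0.05, 0, 0, 0.085], [-0.01, 0.05, 0, 0, 0.085], [-0.01, 0.05, 0, 0, 0.085], [-0.01, 0.05, 0, 0, 0.085], [-0.012, 0.04, 0, 0, 0.085], [-0.011, 0.012, 0, 0, 0.085], [0, 0, 0, 0, 0.085], [0, 0, 0, 0, 0.085]]
  ]
}}

```text
t: 16.7
tool_pos: [0.4274, -0.1684, 0.3414]
orientation: [-0.0, 1.0, -0.0, 0.001]
force: [-0.2, 0.9, 0.1]
finger_gap: 0.085
```

Run:
```python
from h import *
snap('scene');snap('top');s=telemetry.read_state();print(s['tool_pos'],s['finger_gap'],s['joints'])
for cam in('top','scene'):
    d=np.load('last_%s.npz'%cam)['d'];P=cloud(cam,d)
    for n,c,zl,zh,r,zf in[('knob',(.49,.46),.25,.275,.04,.261),('head',(.49,.46),.17,.21,.08,None),('lidL',(.45,.277),.012,.03,.05,.018),('lidR',(.425,-.168),.012,.03,.045,.018),('lidRR',(.50,-.255),.012,.03,.045,.018)]:
        try:
            Q,*o=disc(cam,d,c,zl,zh,r,zf); print(n,[np.round(x,4) for x in o])
        except Exception as e: print(n,'x')
p=np.load('last_scene.npz')['p']
cv2.imwrite('pics/l.png',cv2.resize(p[:,:,::-1],None,fx=1.5,fy=1.5))
```

```text
[ 0.4277955  -0.1677804   0.34135767] 0.0849907876087872 [-5.95641333e-01 -2.79536955e-01  1.90762302e+00  8.25014818e-04
  1.51312711e+00  9.73163854e-01]
knob [np.int64(53), np.float64(0.2632), array([0.5026, 0.4571]), array([0.5029, 0.4561]), array([0.0186, 0.0217])]
head [np.int64(1046), np.float64(0.1975), array([0.4982, 0.4499]), array([0.5016, 0.4521]), array([0.1106, 0.1129])]
lidL [np.int64(260), np.float64(0.017), array([0.4518, 0.2756]), array([0.4521, 0.2766]), array([0.056 , 0.0568])]
lidR [np.int64(63), np.float64(0.017), array([ 0.4072, -0.1735]), array([ 0.4072, -0.1739]), array([0.0184, 0.0365])]
lidRR [np.int64(28), np.float64(0.0162), array([ 0.5259, -0.2774]), array([ 0.5239, -0.2789]), array([0.0246, 0.0399])]
knob [np.int64(121), np.float64(0.263), array([0.5006, 0.4626]), array([0.5007, 0.4625]), array([0.0312, 0.0221])]
head [np.int64(1950), np.float64(0.1977), array([0.4841, 0.4705]), array([0.4913, 0.4662]), array([0.1166, 0.1099])]
lidL [np.int64(388), np.float64(0.0168), array([0.4507, 0.2815]), array([0.4505, 0.2811]), array([0.0603, 0.0599])]
lidR [np.int64(183), np.float64(0.016), array([ 0.425 , -0.1657]), array([ 0.4249, -0.1658]), array([0.0596, 0.0605])]
lidRR [np.int64(149), np.float64(0.0161), array([ 0.5036, -0.2554]), array([ 0.5038, -0.2553]), array([0.058 , 0.0615])]
```

View pics/l.png

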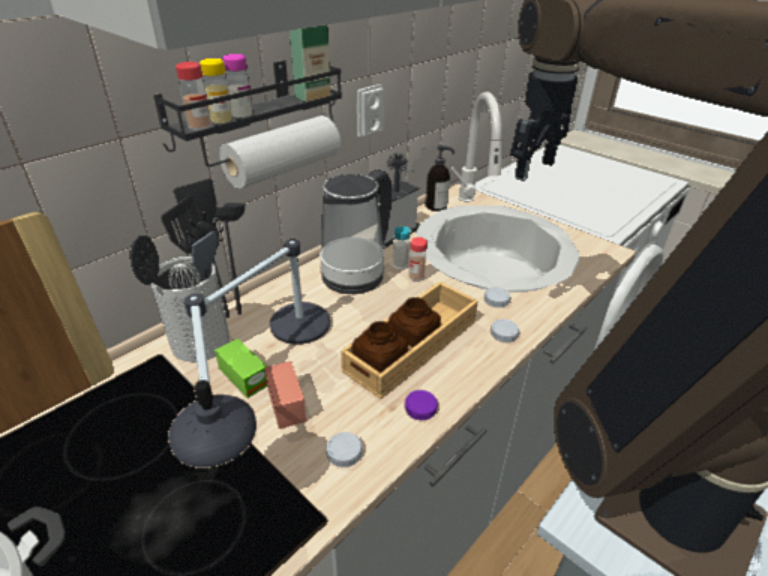

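Call:
{"name": "arm_command", "arguments": {
  "steps": [
    [[-0.002, 0.0015, 0.05, 0, 0.085], [0, 0, 0.05, 0, 0.085], [0, 0, 0.05, 0, 0.085], [0, 0, 0.05, 0, 0.085], [0, 0, 0.05, 0, 0.085], [0, 0, 0.04, 0, 0.085], [0, 0, 0.02, 0, 0.085], [0, 0, 0, 0, 0.085], [0, 0, 0, 0, 0.085]]
  ]
}}

```text
t: 17.7
tool_pos: [0.4263, -0.1697, 0.0318]
orientation: [0.0, 1.0, 0.001, 0.0]
force: [0.3, -0.4, 0.5]
finger_gap: 0.0851
```

Run:
```python
from h import *
snap('scene');s=telemetry.read_state();print(s['tool_pos'],s['finger_gap'],s['force'])
p=np.load('last_scene.npz')['p']
cv2.imwrite('pics/m_crop.png',cv2.resize(p[140:250,280:400,::-1],None,fx=5,fy=5,interpolation=cv2.INTER_CUBIC))
```

```text
[ 0.42700032 -0.17040913  0.03280135] 0.08483561703422421 [ 0.10936021 -0.87536486  0.53458177]
```

View pics/m_crop.png

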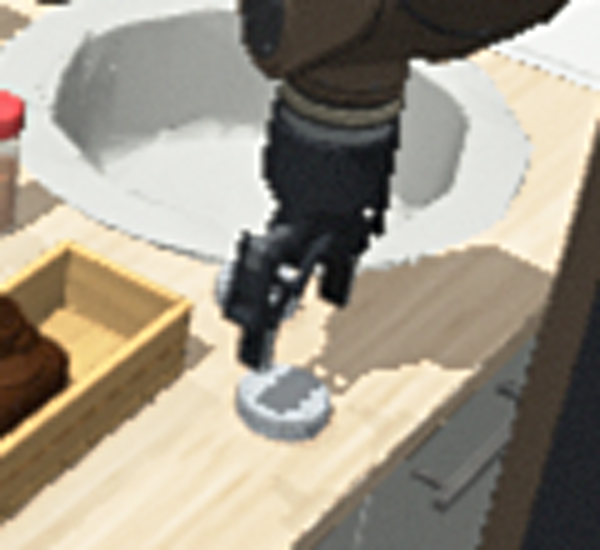

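Run:
```python
from h import *
for z in (.03,.045,.05,.055,.06): print(z,onplane('scene',330.4,213.6,z)[:2].round(3),onplane('scene',280+338/5,140+303/5,z)[:2].round(3))
```

```text
0.03 [ 0.445 -0.16 ] [ 0.442 -0.259]
0.045 [ 0.437 -0.143] [ 0.433 -0.24 ]
0.05 [ 0.434 -0.138] [ 0.431 -0.234]
0.055 [ 0.431 -0.132] [ 0.428 -0.228]
0.06 [ 0.428 -0.127] [ 0.425 -0.222]
```

Call:
{"name": "arm_command", "arguments": {
  "steps": [
    [[0, -0.0005, 0.02, 0, 0.085], [0, 0, 0.012, 0, 0.085], [0, 0, 0.008, 0, 0.085], [0, 0, 0.004, 0, 0.085], [0, 0, 0, 0, 0.085], [0, 0, 0, 0, 0.085]]
  ]
}}

```text
t: 18.35
tool_pos: [0.4259, -0.1701, -0.0123]
orientation: [0.0, 1.0, 0.0, 0.0]
force: [-0.1, 0.7, -0.7]
finger_gap: 0.0854
```

Run:
```python
from h import *
snap('scene');s=telemetry.read_state();print(s['tool_pos'],s['finger_gap'],s['force'])
p=np.load('last_scene.npz')['p']
cv2.imwrite('pics/n_crop.png',cv2.resize(p[140:250,280:400,::-1],None,fx=5,fy=5,interpolation=cv2.INTER_CUBIC))
```

```text
[ 0.42594544 -0.1701106  -0.01217822] 0.08480349500324347 [0.22674971 0.55165715 0.26035228]
```

View pics/n_crop.png

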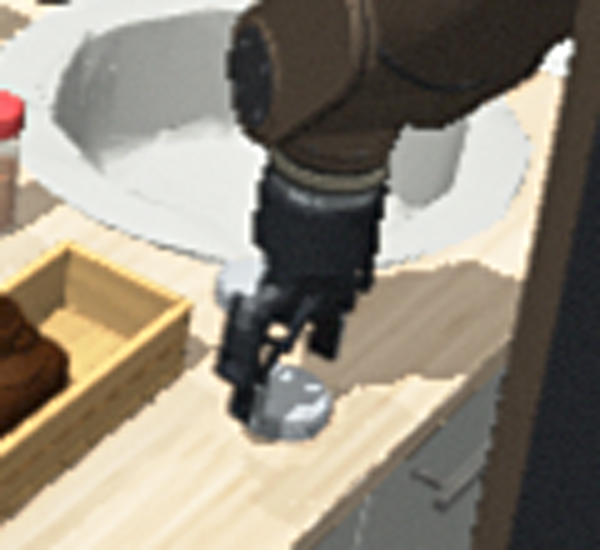

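Call:
{"name": "arm_command", "arguments": {
  "steps": [
    [[0, 0, 0.003, 0, 0.085], [0, 0, 0.002, 0, 0.085], [0, 0, 0, 0, 0.07], [0, 0, 0, 0, 0.05], [0, 0, 0, 0, 0.05], [0, 0, 0, 0, 0.05], [0, 0, 0, 0, 0.05]]
  ],
  "newtons": 50
}}

```text
t: 19.1
tool_pos: [0.4258, -0.17, -0.017]
orientation: [0.0, 1.0, 0.0, 0.0]
force: [-2.4, 1.1, 5.4]
finger_gap: 0.0584
```

Run:
```python
from h import *
snap('scene');s=telemetry.read_state();print(s['tool_pos'],s['finger_gap'],s['force'])
p=np.load('last_scene.npz')['p']
cv2.imwrite('pics/o_crop.png',cv2.resize(p[160:250,300:390,::-1],None,fx=7,fy=7,interpolation=cv2.INTER_CUBIC))
```

```text
[ 0.4258193  -0.16997632 -0.01696744] 0.0583465366035618 [-1.55304853  0.99719549  5.19735787]
```

View pics/o_crop.png

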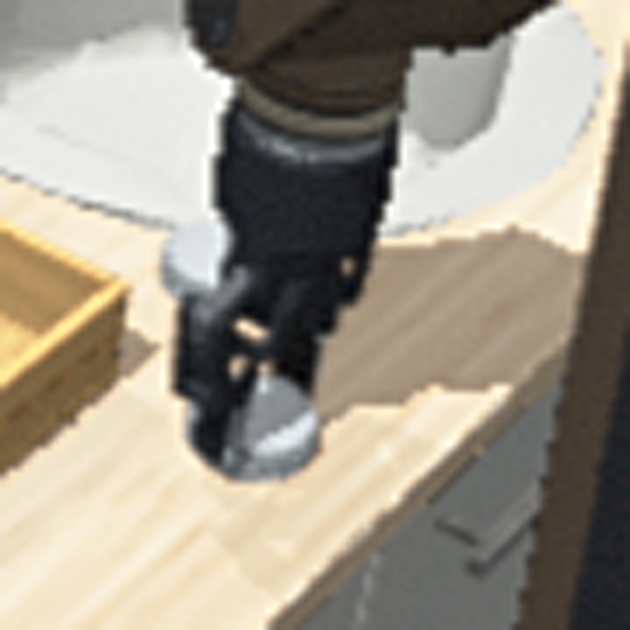

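Call:
{"name": "arm_command", "arguments": {
  "steps": [
    [[0, 0, 0, 0, 0.05], [0, 0, -0.005, 0, 0.05], [0, 0, -0.015, 0, 0.05], [0, 0, -0.04, 0, 0.05], [0, 0, -0.04, 0, 0.05], [0, 0, -0.04, 0, 0.05], [0, 0, -0.04, 0, 0.05], [0, 0, 0, 0, 0.05], [0, 0, 0, 0, 0.05]]
  ]
}}

```text
t: 20.05
tool_pos: [0.4259, -0.17, 0.1633]
orientation: [0.001, 1.0, 0.0, 0.001]
force: [-0.2, -0.4, -1.1]
finger_gap: 0.0584
```

Run:
```python
from h import *
snap('scene');snap('top');s=telemetry.read_state();print(s['tool_pos'],s['finger_gap'],s['force'])
p=np.load('last_scene.npz')['p']
u,v=[int(k) for k in proj('scene',s['tool_pos'])];print(u,v)
cv2.imwrite('pics/p_crop.png',cv2.resize(p[v-50:v+40,u-45:u+45,::-1],None,fx=7,fy=7,interpolation=cv2.INTER_CUBIC))
d=np.load('last_scene.npz')['d'];P=cloud('scene',d);t=s['tool_pos']
m=box(P,[t[0]-.05,t[1]-.05,t[2]+.005],[t[0]+.05,t[1]+.05,t[2]+.05]);col=p[m].mean(1);q=P[m]
g=col>110
print(g.sum(),q[g].min(0).round(3),q[g].max(0).round(3),np.sort(q[g][:,2])[::max(1,g.sum()//12)].round(3))
```

```text
[ 0.42448433 -0.16908959  0.16067076] 0.05856789104577477 [-0.13272951 -0.06707203 -1.38157807]
344 181
147 [ 0.398 -0.195  0.18 ] [ 0.457 -0.132  0.199] [0.18  0.182 0.187 0.191 0.194 0.195 0.195 0.196 0.196 0.197 0.197 0.198
 0.199]
```

View pics/p_crop.png

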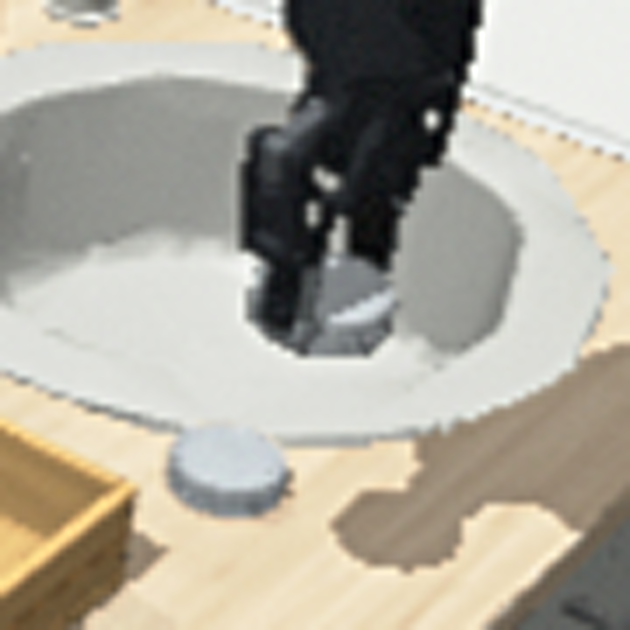

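Run:
```python
from h import *
from scipy.optimize import least_squares
for cam in('top','scene'):
    D=[];Im=[]
    for i in range(4):
        p,d=snap(cam); D.append(d);Im.append(p.astype(float))
    d=np.median(D,0);P=cloud(cam,d);np.savez('avg_%s.npz'%cam,d=d,p=np.mean(Im,0))
    for yc in (-.001,.1):
        m=box(P,[.50,yc-.045,.100],[.59,yc+.045,.125]);q=P[m]
        m2=box(P,[.50,yc-.045,.06],[.59,yc+.045,.125]);q2=P[m2]
        # outer hull circle
        h=cv2.convexHull((q[:,:2]).astype(np.float32))[:,0]
        f=least_squares(lambda c:np.hypot(h[:,0]-c[0],h[:,1]-c[1])-c[2],[.543,yc,.025])
        r=cv2.minAreaRect((q2[:,:2]*1000).astype(np.float32))
        print(cam,yc,len(q),'hullfit',f.x.round(4),'mid',((q.max(0)+q.min(0))/2).round(4),'zmax',np.percentile(q[:,2],[50,90,99]).round(4),'body',np.round(r[0],1),np.round(r[1],1),round(r[2],1))
    m=box(P,[.43,-.2,.052],[.64,.22,.066]);q=P[m];r=cv2.minAreaRect((q[:,:2]*1000).astype(np.float32));print('crate',r)
a=np.load('avg_top.npz')['p'].astype(np.uint8)
a=np.clip(a.astype(int)*2,0,255).astype(np.uint8)
cv2.imwrite('pics/q.png',cv2.resize(a[195:240,220:300,::-1],None,fx=9,fy=9,interpolation=cv2.INTER_CUBIC))
```

```text
top -0.001 77 hullfit [ 0.5438 -0.0063  0.0249] mid [ 0.5443 -0.0079  0.1054] zmax [0.1076 0.1093 0.1105] body [545.8  -3.2] [88.2 84.7] 2.3
top 0.1 79 hullfit [0.5406 0.0968 0.0249] mid [0.5408 0.0968 0.106 ] zmax [0.1077 0.1102 0.1115] body [545.1 100.3] [89.2 89.5] 89.3
crate ((544.1971435546875, -4.55615234375), (105.41668701171875, 313.214599609375), 1.1814420223236084)
scene -0.001 103 hullfit [ 0.544  -0.0027  0.0235] mid [ 0.5443 -0.0032  0.1053] zmax [0.1056 0.1093 0.1101] body [542.7  -2.6] [80.8 82. ] 0.8
scene 0.1 124 hullfit [0.5416 0.1007 0.0243] mid [0.5409 0.1006 0.1054] zmax [0.1057 0.1099 0.1106] body [541.7 101.9] [82.  81.2] 0.8
crate ((544.8029174804688, -1.802734375), (105.5604248046875, 312.9612121582031), 1.2800180912017822)
```

View pics/q.png

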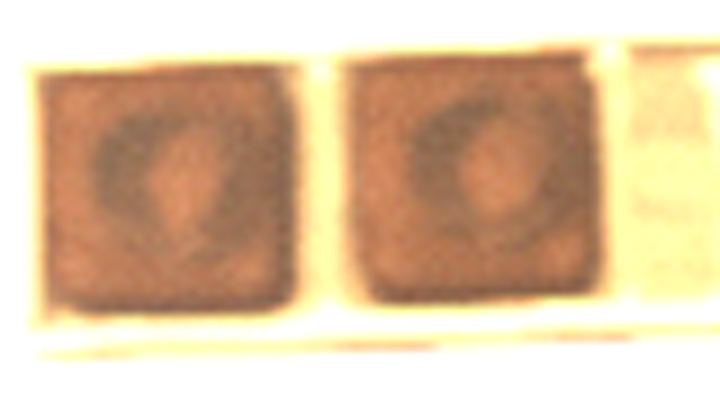

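Call:
{"name": "arm_command", "arguments": {
  "steps": [
    [[0.02, -0.03, 0, 0, 0.05], [0.03, -0.04, 0, 0, 0.05], [0.03, -0.04, 0, 0, 0.05], [0.025, -0.035, 0, 0, 0.05], [0.013, -0.02, 0, 0, 0.05], [0, 0, 0.02, 0, 0.05], [0, 0, 0.02, 0, 0.05], [0, 0, 0.015, 0, 0.05], [0, 0, 0, 0, 0.05], [0, 0, 0, 0, 0.05]]
  ]
}}

```text
t: 21.55
tool_pos: [0.5434, -0.0049, 0.1073]
orientation: [-0.0, 1.0, 0.0, -0.0]
force: [0.2, 0.2, 0.2]
finger_gap: 0.0583
```

Run:
```python
from h import *
snap('scene');s=telemetry.read_state();print(s['tool_pos'],s['finger_gap'],s['force'],s['torque'],s['joints'][5])
p=np.load('last_scene.npz')['p']
cv2.imwrite('pics/r_crop.png',cv2.resize(p[150:250,230:330,::-1],None,fx=6,fy=6,interpolation=cv2.INTER_CUBIC))
```

```text
[ 0.54400328 -0.00508694  0.10811151] 0.05795021359123839 [-0.5330638   0.21504325  0.31890743] [ 0.03635076 -0.0138042   0.03826452] 1.3747116426961643
```

View pics/r_crop.png

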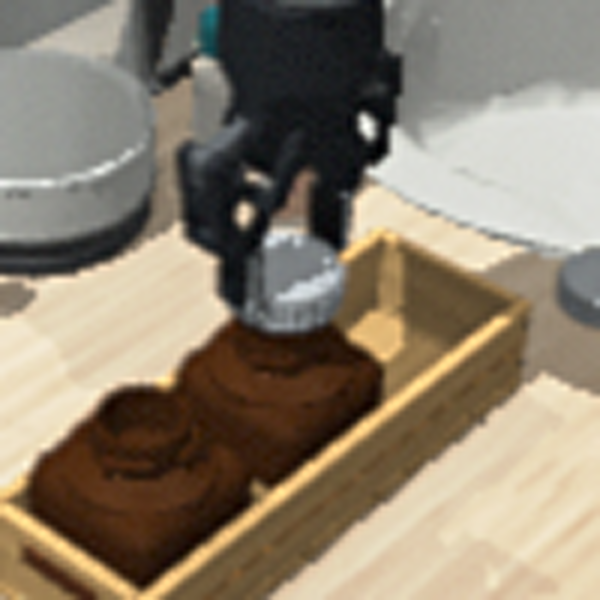

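Run:
```python
from h import *
d=np.load('last_scene.npz')['d'];p=np.load('last_scene.npz')['p'];P=cloud('scene',d)
m=box(P,[.50,-.05,.12],[.59,.04,.155])&(p.mean(2)>95)
q=P[m];print(len(q),q.min(0).round(4),q.max(0).round(4),np.percentile(q[:,2],[5,50,90]).round(4))
v,u=np.nonzero(m); z=.1425
mt=m&(P[...,2]>.137);v,u=np.nonzero(mt);Q=np.array([onplane('scene',a,b,z)[:2] for a,b in zip(u,v)])
print(Q.min(0).round(4),Q.max(0).round(4),cv2.minEnclosingCircle((Q*1000).astype(np.float32)))
```

```text
197 [ 0.5158 -0.0478  0.1244] [0.567  0.038  0.1521] [0.1273 0.1403 0.142 ]
[ 0.5127 -0.0588] [0.5663 0.0397] ((539.211181640625, -9.571218490600586), 50.129302978515625)
```

Call:
{"name": "arm_command", "arguments": {
  "steps": [
    [[0, 0, 0.01, 0, 0.05], [0, 0, 0.008, 0, 0.05], [0, 0, 0.002, 0, 0.05], [0, 0, 0, 0, 0.05], [0, 0, 0, 0, 0.05]]
  ]
}}

```text
t: 22.1
tool_pos: [0.543, -0.0048, 0.0869]
orientation: [-0.0, 1.0, 0.0, -0.001]
force: [-0.3, -0.3, -0.8]
finger_gap: 0.058
```

Call:
{"name": "arm_command", "arguments": {
  "steps": [
    [[0, 0, 0.002, 0, 0.05], [0, 0, 0, 0, 0.05]]
  ]
}}

```text
t: 22.3
tool_pos: [0.5435, -0.005, 0.0854]
orientation: [0.0, 1.0, 0.0, 0.0]
force: [0.5, -0.5, 0.9]
finger_gap: 0.0579
```

Call:
{"name": "arm_command", "arguments": {
  "steps": [
    [[0, 0, 0.002, 0, 0.05], [0, 0, 0, 0, 0.05]]
  ]
}}

```text
t: 22.5
tool_pos: [0.5436, -0.0049, 0.0834]
orientation: [0.0, 1.0, 0.0, 0.0]
force: [0.4, -2.4, 0.1]
finger_gap: 0.058
```

Call:
{"name": "arm_command", "arguments": {
  "steps": [
    [[0, 0, 0.001, 0, 0.05], [0, 0, 0, 0, 0.05]]
  ]
}}

```text
t: 22.7
tool_pos: [0.5435, -0.0049, 0.0824]
orientation: [0.0, 1.0, 0.0, 0.0]
force: [-0.2, -2.2, 1.1]
finger_gap: 0.0581
```

Call:
{"name": "arm_command", "arguments": {
  "steps": [
    [[0, 0, 0.001, 0, 0.05], [0, 0, 0, 0, 0.05]]
  ]
}}

```text
t: 22.9
tool_pos: [0.5435, -0.005, 0.0815]
orientation: [0.0, 1.0, 0.0, 0.0]
force: [-0.3, -3.3, 2.3]
finger_gap: 0.0584
```

Call:
{"name": "arm_command", "arguments": {
  "steps": [
    [[0, 0.001, 0, 0, 0.05], [0, 0, 0.001, 0, 0.05], [0, 0, 0, 0, 0.05]]
  ]
}}

```text
t: 23.2
tool_pos: [0.5433, -0.0056, 0.0803]
orientation: [-0.0, 1.0, 0.0, -0.0]
force: [-0.9, -1.2, 3.6]
finger_gap: 0.058
```

Call:
{"name": "arm_command", "arguments": {
  "steps": [
    [[0, 0.0005, 0.001, 0, 0.05], [0, 0, 0, 0, 0.05]]
  ]
}}

```text
t: 23.4
tool_pos: [0.5433, -0.0059, 0.0787]
orientation: [-0.0, 1.0, 0.0, 0.0]
force: [1.4, -1.1, -0.0]
finger_gap: 0.0582
```

Call:
{"name": "arm_command", "arguments": {
  "steps": [
    [[0, 0, 0.001, 0, 0.05], [0, 0, 0, 0, 0.05]]
  ]
}}

```text
t: 23.6
tool_pos: [0.5432, -0.0059, 0.0778]
orientation: [-0.0, 1.0, 0.0, -0.0]
force: [0.2, -0.1, 0.2]
finger_gap: 0.0583
```

Call:
{"name": "arm_command", "arguments": {
  "steps": [
    [[0, 0, 0.001, 0, 0.05], [0, 0, 0, 0, 0.05]]
  ]
}}

```text
t: 23.8
tool_pos: [0.5433, -0.006, 0.0772]
orientation: [-0.0, 1.0, 0.0, -0.0]
force: [0.4, -0.5, -0.2]
finger_gap: 0.058
```

Call:
{"name": "arm_command", "arguments": {
  "steps": [
    [[0, 0, 0.001, 0, 0.05], [0, 0, 0, 0, 0.05]]
  ]
}}

```text
t: 24.0
tool_pos: [0.5433, -0.006, 0.0771]
orientation: [-0.0, 1.0, 0.0, -0.0]
force: [-1.8, 0.3, 5.2]
finger_gap: 0.0582
```

Run:
```python
from h import *
snap('scene');s=telemetry.read_state();print(s['tool_pos'],s['finger_gap'],s['force'],s['torque'],s['joints'][5])
p=np.load('last_scene.npz')['p']
cv2.imwrite('pics/s_crop.png',cv2.resize(p[150:250,230:330,::-1],None,fx=6,fy=6,interpolation=cv2.INTER_CUBIC))
```

```text
[ 0.54330562 -0.00594664  0.07711457] 0.05796206427774232 [-2.53543214  1.17560061  4.51629754] [ 0.02796057  0.46723327 -0.04839191] 1.3720128049926057
```

View pics/s_crop.png

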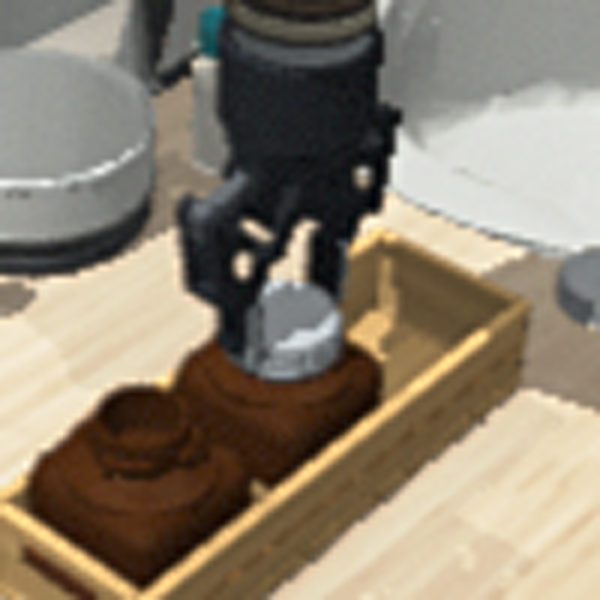

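Call:
{"name": "arm_command", "arguments": {
  "steps": [
    [[0, 0, 0, 5, 0.05], [0, 0, 0, 5, 0.05], [0, 0, 0, 5, 0.05], [0, 0, 0, 5, 0.05], [0, 0, 0, 0, 0.05]]
  ]
}}

```text
t: 24.55
tool_pos: [0.5442, -0.0063, 0.0771]
orientation: [-0.0, 0.985, -0.173, 0.001]
force: [0.1, 0.3, 3.0]
finger_gap: 0.0583
```

```bash
cat > st.py <<'E'
from h import *
s=telemetry.read_state();print('t',round(s['t'],2),'pos',s['tool_pos'].round(4),'gap',round(s['finger_gap'],4),'F',s['force'].round(1),'T',s['torque'].round(2),'j',s['joints'].round(3)); p,R=tool(s); print('yaw',np.degrees(np.arctan2(R[1,0],R[0,0])).round(1))
E
python3 st.py
```

```text
t 24.55 pos [ 0.5442 -0.0063  0.0771] gap 0.0583 F [0.1 0.3 3. ] T [-0.03  0.05 -0.03] j [-0.198  0.149  1.999  0.     0.991  1.721]
yaw -20.0
```

Call:
{"name": "arm_command", "arguments": {
  "steps": [
    [[0, 0, 0, 5, 0.05], [0, 0, 0, 5, 0.05], [0, 0, 0, 5, 0.05], [0, 0, 0, 0, 0.05]]
  ]
}}

```text
t: 24.95
tool_pos: [0.5442, -0.0064, 0.0771]
orientation: [-0.0, 0.954, -0.3, 0.001]
force: [0.6, -0.4, 4.6]
finger_gap: 0.0582
```

```bash
python3 st.py
```

```text
t 24.95 pos [ 0.5442 -0.0064  0.0771] gap 0.0582 F [ 0.6 -0.4  4.6] T [-0.11  0.04 -0.01] j [-0.198  0.149  1.999  0.     0.991  1.981]
yaw -34.9
```

Call:
{"name": "arm_command", "arguments": {
  "steps": [
    [[0, 0, 0, 3, 0.05], [0, 0, 0, 3, 0.05], [0, 0, 0, 0, 0.05]]
  ]
}}

```text
t: 25.25
tool_pos: [0.5442, -0.0064, 0.0771]
orientation: [-0.0, 0.937, -0.349, 0.001]
force: [-0.5, -0.4, 5.6]
finger_gap: 0.0583
```

```bash
python3 st.py
```

```text
t 25.25 pos [ 0.5442 -0.0064  0.0771] gap 0.0583 F [-0.5 -0.4  5.6] T [-0.09  0.03 -0.02] j [-0.198  0.149  1.999  0.     0.991  2.085]
yaw -40.8
```

Call:
{"name": "arm_command", "arguments": {
  "steps": [
    [[0, 0, 0, 3, 0.05], [0, 0, 0, 3, 0.05], [0, 0, 0, 0, 0.05]]
  ]
}}

```text
t: 25.55
tool_pos: [0.5442, -0.0064, 0.0771]
orientation: [-0.0, 0.918, -0.397, 0.001]
force: [0.1, -0.4, 7.0]
finger_gap: 0.0585
```

```bash
python3 st.py
```

```text
t 25.55 pos [ 0.5442 -0.0064  0.0771] gap 0.0585 F [ 0.1 -0.4  7. ] T [-0.13 -0.03 -0.06] j [-0.198  0.149  1.999 -0.     0.991  2.19 ]
yaw -46.8
```

Call:
{"name": "arm_command", "arguments": {
  "steps": [
    [[0, 0, 0, 3, 0.05], [0, 0, 0, 3, 0.05], [0, 0, 0, 0, 0.05]]
  ]
}}

```text
t: 25.85
tool_pos: [0.544, -0.0064, 0.0771]
orientation: [-0.0, 0.896, -0.445, 0.001]
force: [-0.4, -0.5, 4.9]
finger_gap: 0.0584
```

```bash
python3 st.py
```

```text
t 25.85 pos [ 0.544  -0.0064  0.0771] gap 0.0584 F [-0.4 -0.5  4.9] T [-0.18  0.05 -0.06] j [-0.198  0.149  1.999 -0.     0.992  2.295]
yaw -52.8
```

Call:
{"name": "arm_command", "arguments": {
  "steps": [
    [[0, 0, 0, 3, 0.05], [0, 0, 0, 3, 0.05], [0, 0, 0, 0, 0.05]]
  ]
}}

```text
t: 26.15
tool_pos: [0.5439, -0.0063, 0.0771]
orientation: [-0.0, 0.871, -0.491, 0.001]
force: [-1.0, -0.5, 5.8]
finger_gap: 0.0581
```

```bash
python3 st.py
```

```text
t 26.15 pos [ 0.5439 -0.0063  0.0771] gap 0.0581 F [-1.  -0.5  5.8] T [-0.09  0.06 -0.13] j [-0.198  0.149  1.999 -0.     0.992  2.399]
yaw -58.8
```

Call:
{"name": "arm_command", "arguments": {
  "steps": [
    [[0, 0, 0, 3, 0.05], [0, 0, 0, 3, 0.05], [0, 0, 0, 0, 0.05]]
  ]
}}

```text
t: 26.45
tool_pos: [0.5437, -0.0054, 0.0771]
orientation: [0.0, 0.846, -0.533, 0.0]
force: [-1.1, 3.3, 6.7]
finger_gap: 0.058
```

```bash
python3 st.py
```

```text
t 26.45 pos [ 0.5437 -0.0054  0.0771] gap 0.058 F [-1.1  3.3  6.7] T [0.46 0.07 1.32] j [-0.196  0.149  1.999 -0.     0.993  2.498]
yaw -64.4
```

Call:
{"name": "arm_command", "arguments": {
  "steps": [
    [[0, 0, 0, -1, 0.05], [0, 0, 0, 0, 0.07], [0, 0, 0, 0, 0.085], [0, 0, 0, 0, 0.085], [0, 0, 0, 0, 0.085], [0, 0, -0.01, 0, 0.085], [0, 0, -0.03, 0, 0.085], [0, 0, -0.05, 0, 0.085], [0, 0, -0.05, 0, 0.085], [0, 0, -0.05, 0, 0.085], [0, 0, 0, 0, 0.085]]
  ]
}}

```text
t: 27.55
tool_pos: [0.5476, -0.007, 0.2772]
orientation: [-0.003, 0.848, -0.53, 0.008]
force: [1.2, -0.1, 0.2]
finger_gap: 0.0851
```

```bash
python3 st.py
python3 - <<'E'
from h import *
snap('scene')
p=np.load('last_scene.npz')['p'];d=np.load('last_scene.npz')['d'];P=cloud('scene',d)
q=P[box(P,[.51,-.045,.106],[.58,.035,.13])];print(len(q),np.percentile(q[:,2],[10,50,90,98]).round(4),q.mean(0).round(4))
t=q[q[:,2]>.1085];A=np.c_[t[:,:2]-t[:,:2].mean(0),np.ones(len(t))];print('plane',np.linalg.lstsq(A,t[:,2],rcond=None)[0].round(4))
cv2.imwrite('pics/t_crop.png',cv2.resize(p[150:320,200:350,::-1],None,fx=3.5,fy=3.5,interpolation=cv2.INTER_CUBIC))
E
```

```text
t 27.55 pos [ 0.5476 -0.007   0.2772] gap 0.0851 F [ 1.2 -0.1  0.2] T [ 0.01 -0.02 -0.04] j [-0.198 -0.053  1.824  0.     1.352  2.489]
yaw -64.0
212 [0.1083 0.1104 0.1121 0.113 ] [ 0.543  -0.0015  0.1104]
plane [0.0034 0.0039 0.1107]
```

View pics/t_crop.png

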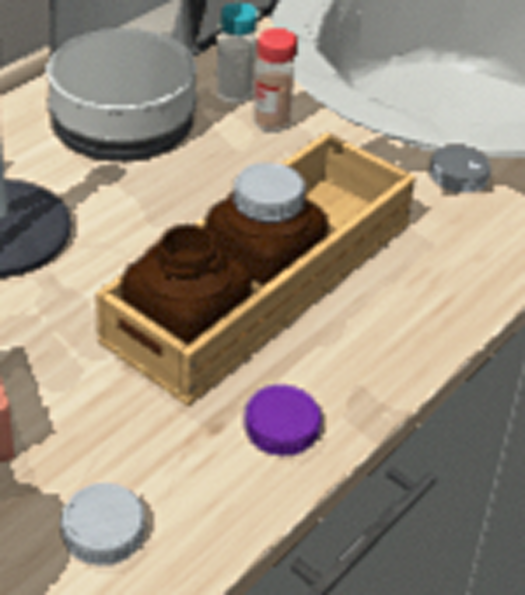

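Call:
{"name": "arm_command", "arguments": {
  "steps": [
    [[0, 0, 0, -8, 0.085], [0, 0, 0, -8, 0.085], [0, 0, 0, -8, 0.085], [0, 0, 0, -8, 0.085], [0, 0, 0, -8, 0.085], [0, 0, 0, -8, 0.085], [0, 0, 0, -8, 0.085], [0, 0, 0, -8, 0.085], [0, 0, 0, -8, 0.085], [0, 0, 0, -8, 0.085], [0, 0, 0, -4, 0.085], [0, 0, 0, 0, 0.085]]
  ]
}}

```text
t: 28.8
tool_pos: [0.5426, -0.0061, 0.2648]
orientation: [-0.001, 0.985, 0.174, -0.001]
force: [-0.3, 0.4, -0.4]
finger_gap: 0.0852
```

```bash
cat > go.py <<'E'
import sys
from h import *
s=telemetry.read_state();p,R=tool(s)
t=np.array([float(a) for a in sys.argv[1:4]]); print('pos',p.round(4),'yaw',np.degrees(np.arctan2(R[1,0],R[0,0])).round(2),'tool delta',(R.T@(t-p)).round(4))
E
python3 go.py .4515 .2785 .277
```

```text
pos [ 0.5426 -0.0061  0.2648] yaw 20.02 tool delta [ 0.0118 -0.2986 -0.0118]
```

Call:
{"name": "arm_command", "arguments": {
  "steps": [
    [[0, -0.03, -0.005, 0, 0.085], [0, -0.045, 0, 0, 0.085], [0, -0.045, 0, 0, 0.085], [0.004, -0.045, 0, 0, 0.085], [0.004, -0.045, 0, 0, 0.085], [0.004, -0.045, 0, 0, 0.085], [0, -0.0286, 0, 0, 0.085], [0, -0.015, 0, 0, 0.085], [0, 0, 0, 0, 0.085], [0, 0, 0, 0, 0.085]]
  ]
}}

```text
t: 29.8
tool_pos: [0.4525, 0.2777, 0.2708]
orientation: [0.0, 0.985, 0.174, -0.0]
force: [0.1, -0.2, 0.2]
finger_gap: 0.085
```

```bash
python3 go.py .4515 .2785 .03;  python3 - <<'E'
from h import *
snap('scene');p=np.load('last_scene.npz')['p'];d=np.load('last_scene.npz')['d']
Q,*o=disc('scene',d,(.45,.28),.012,.03,.05,.018); print([np.round(x,4) for x in o])
cv2.imwrite('pics/u.png',cv2.resize(p[:,:,::-1],None,fx=1.5,fy=1.5))
E
```

```text
pos [0.4525 0.2777 0.2708] yaw 20.0 tool delta [-0.0005 -0.0013  0.2408]
[np.int64(387), np.float64(0.0169), array([0.4508, 0.2814]), array([0.4504, 0.2818]), array([0.0606, 0.0614])]
```

View pics/u.png

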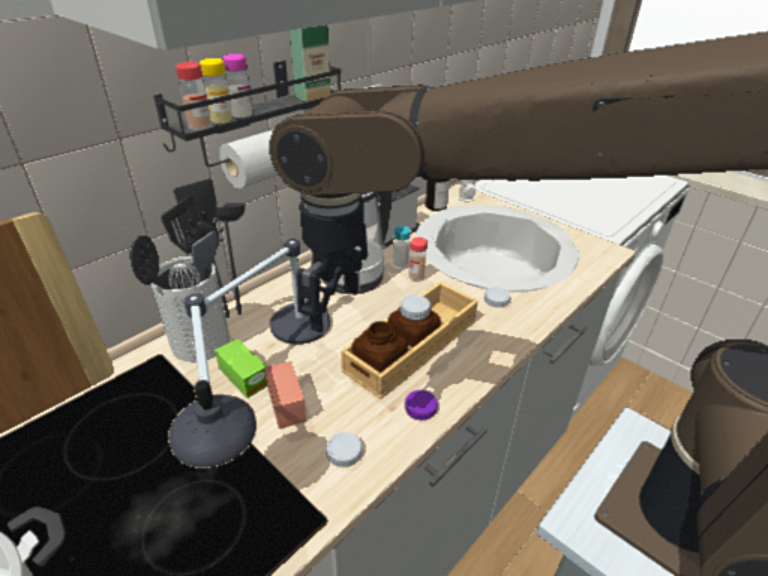

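Call:
{"name": "arm_command", "arguments": {
  "steps": [
    [[-0.0005, -0.001, 0.04, 0, 0.085], [0, 0, 0.05, 0, 0.085], [0, 0, 0.05, 0, 0.085], [0, 0, 0.05, 0, 0.085], [0, 0, 0.04, 0, 0.085], [0, 0, 0.02, 0, 0.085], [0, 0, 0, 0, 0.085], [0, 0, 0.01, 0, 0.085], [0, 0, 0.01, 0, 0.085], [0, 0, 0.008, 0, 0.085], [0, 0, 0, 0, 0.085], [0, 0, 0, 0, 0.085]]
  ]
}}

```text
t: 31.05
tool_pos: [0.4518, 0.2793, -0.0064]
orientation: [-0.0, 0.985, 0.174, 0.0]
force: [-1.0, 0.2, 1.1]
finger_gap: 0.0848
```

```bash
python3 st.py;python3 go.py .4515 .2785 -.017
python3 - <<'E'
from h import *
snap('scene')
p=np.load('last_scene.npz')['p']
cv2.imwrite('pics/v_crop.png',cv2.resize(p[220:330,180:290,::-1],None,fx=5,fy=5,interpolation=cv2.INTER_CUBIC))
E
```

```text
t 31.05 pos [ 0.4518  0.2793 -0.0064] gap 0.0848 F [-1.   0.2  1.1] T [ 0.04  0.   -0.04] j [ 0.363  0.261  2.054 -0.     0.825  1.584]
yaw 20.0
pos [ 0.4518  0.2793 -0.0064] yaw 20.05 tool delta [-0.0005  0.0007  0.0106]
```

View pics/v_crop.png

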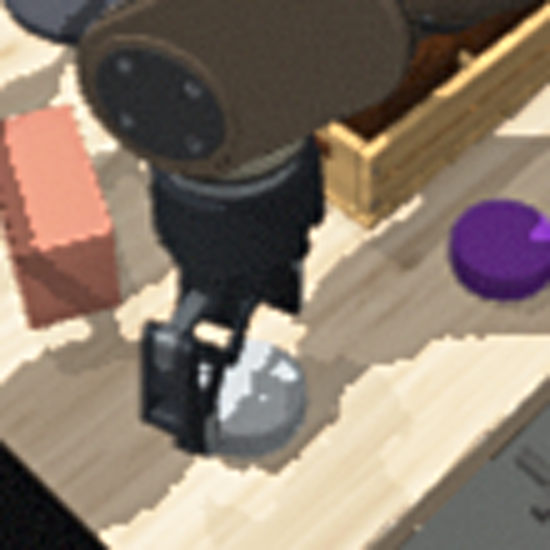

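Call:
{"name": "arm_command", "arguments": {
  "steps": [
    [[0, 0, 0.006, 0, 0.085], [0, 0, 0.0045, 0, 0.085], [0, 0, 0, 0, 0.07], [0, 0, 0, 0, 0.05], [0, 0, 0, 0, 0.05], [0, 0, 0, 0, 0.05], [0, 0, 0, 0, 0.05], [0, 0, 0, 0, 0.05]]
  ]
}}

```text
t: 31.9
tool_pos: [0.452, 0.2794, -0.0168]
orientation: [-0.0, 0.985, 0.174, 0.001]
force: [0.7, 0.5, 2.8]
finger_gap: 0.0582
```

```bash
python3 st.py
```

```text
t 31.9 pos [ 0.452   0.2794 -0.0168] gap 0.0582 F [0.7 0.5 2.8] T [ 0.03 -0.05  0.03] j [0.363 0.281 2.055 0.    0.805 1.584]
yaw 20.0
```

Call:
{"name": "arm_command", "arguments": {
  "steps": [
    [[0, 0, -0.005, 0, 0.05], [0, 0, -0.015, 0, 0.05], [0, 0, -0.04, 0, 0.05], [0, 0, -0.04, 0, 0.05], [0, 0, -0.04, 0, 0.05], [0, 0, -0.04, 0, 0.05], [0, 0, 0, 0, 0.05], [0, 0, 0, 0, 0.05]]
  ]
}}

```text
t: 32.7
tool_pos: [0.4521, 0.2794, 0.1648]
orientation: [-0.0, 0.985, 0.174, 0.002]
force: [0.3, 0.2, -1.6]
finger_gap: 0.058
```

```bash
python3 st.py; python3 go.py .5415 .0978 .165;python3 - <<'E'
from h import *
snap('scene');s=telemetry.read_state()
p=np.load('last_scene.npz')['p']
u,v=[int(k) for k in proj('scene',s['tool_pos'])]
cv2.imwrite('pics/w_crop.png',cv2.resize(p[v-50:v+40,u-45:u+45,::-1],None,fx=6,fy=6,interpolation=cv2.INTER_CUBIC))
d=np.load('last_scene.npz')['d'];P=cloud('scene',d);t=s['tool_pos']
q=P[box(P,[t[0]-.028,t[1]-.028,t[2]+.015],[t[0]+.028,t[1]+.028,t[2]+.042])&(p.mean(2)>100)]
print(len(q),(np.percentile(q[:,2],[10,50,90])-t[2]).round(4))
E
```

```text
t 32.7 pos [0.4521 0.2794 0.1648] gap 0.058 F [ 0.3  0.2 -1.6] T [-0.06  0.02 -0.  ] j [ 0.363  0.009  1.972 -0.     1.157  1.584]
yaw 20.0
pos [0.4521 0.2794 0.1648] yaw 20.04 tool delta [ 2.180e-02  2.013e-01 -2.000e-04]
265 [0.0339 0.0358 0.0372]
```

View pics/w_crop.png

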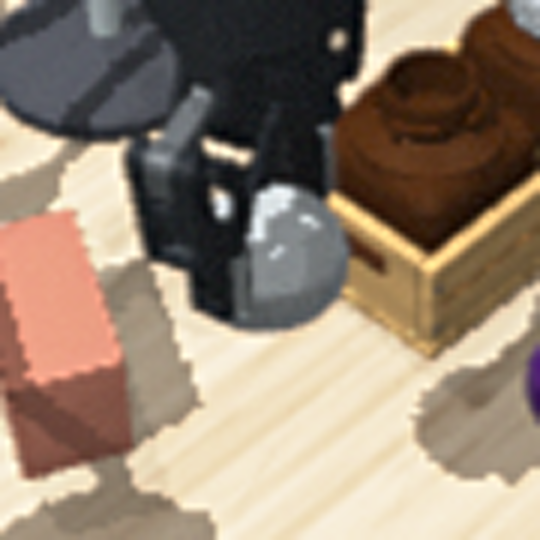

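Call:
{"name": "arm_command", "arguments": {
  "steps": [
    [[0.003, 0.03, 0, 0, 0.05], [0.004, 0.04, 0, 0, 0.05], [0.004, 0.04, 0, 0, 0.05], [0.004, 0.04, 0, 0, 0.05], [0.004, 0.03, 0, 0, 0.05], [0.0023, 0.0213, 0, 0, 0.05], [0, 0, 0.02, 0, 0.05], [0, 0, 0.02, 0, 0.05], [0, 0, 0.015, 0, 0.05], [0, 0, 0, 0, 0.05], [0, 0, 0, 0, 0.05]]
  ]
}}

```text
t: 33.85
tool_pos: [0.5398, 0.0976, 0.1069]
orientation: [-0.0, 0.985, 0.174, -0.001]
force: [0.3, -0.2, -0.4]
finger_gap: 0.0581
```

```bash
python3 go.py .541 .0978 .088
python3 - <<'E'
from h import *
snap('scene')
p=np.load('last_scene.npz')['p']
cv2.imwrite('pics/x_crop.png',cv2.resize(p[160:270,210:310,::-1],None,fx=5,fy=5,interpolation=cv2.INTER_CUBIC))
E
```

```text
pos [0.5398 0.0976 0.1069] yaw 20.06 tool delta [0.0012 0.0002 0.0189]
```

View pics/x_crop.png

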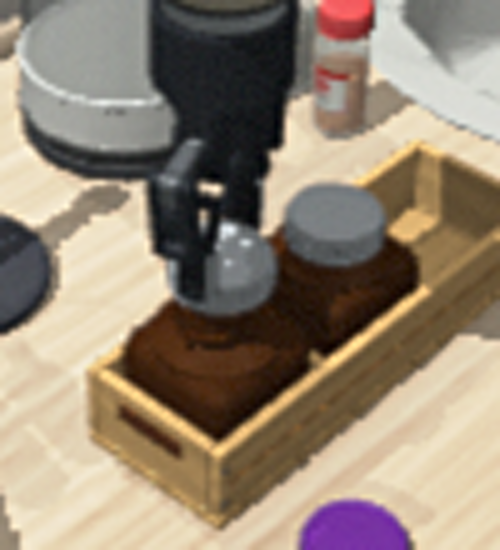

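Call:
{"name": "arm_command", "arguments": {
  "steps": [
    [[0.001, 0, 0.008, 0, 0.05], [0, 0, 0.008, 0, 0.05], [0, 0, 0.004, 0, 0.05], [0, 0, 0, 0, 0.05], [0, 0, 0, 0, 0.05]]
  ]
}}

```text
t: 34.4
tool_pos: [0.5414, 0.0977, 0.0877]
orientation: [-0.0, 0.985, 0.174, -0.0]
force: [0.9, -0.8, -0.2]
finger_gap: 0.0584
```

Call:
{"name": "arm_command", "arguments": {
  "steps": [
    [[0, 0, 0.002, 0, 0.05], [0, 0, 0, 0, 0.05]]
  ]
}}

```text
t: 34.6
tool_pos: [0.5414, 0.0977, 0.0857]
orientation: [-0.0, 0.985, 0.174, -0.0]
force: [0.4, 0.9, -0.3]
finger_gap: 0.0584
```

Call:
{"name": "arm_command", "arguments": {
  "steps": [
    [[0, 0, 0.001, 0, 0.05], [0, 0, 0, 0, 0.05]]
  ]
}}

```text
t: 34.8
tool_pos: [0.5414, 0.0977, 0.0847]
orientation: [-0.0, 0.985, 0.174, -0.0]
force: [-0.0, -0.4, -0.1]
finger_gap: 0.0578
```

Call:
{"name": "arm_command", "arguments": {
  "steps": [
    [[0, 0, 0.001, 0, 0.05], [0, 0, 0, 0, 0.05]]
  ]
}}

```text
t: 35.0
tool_pos: [0.5416, 0.0977, 0.0841]
orientation: [0.0, 0.985, 0.174, 0.0]
force: [-0.8, -0.2, 0.8]
finger_gap: 0.0584
```

Call:
{"name": "arm_command", "arguments": {
  "steps": [
    [[0, 0, 0.001, 0, 0.05], [0, 0, 0, 0, 0.05]]
  ]
}}

```text
t: 35.2
tool_pos: [0.5418, 0.0978, 0.0837]
orientation: [0.0, 0.985, 0.174, 0.0]
force: [-2.2, -0.2, 5.6]
finger_gap: 0.0581
```

Call:
{"name": "arm_command", "arguments": {
  "steps": [
    [[0, 0, 0.001, 0, 0.05], [0, 0, 0, 0, 0.05]]
  ]
}}

```text
t: 35.4
tool_pos: [0.542, 0.0978, 0.0834]
orientation: [0.0, 0.985, 0.174, 0.0]
force: [-2.4, 0.6, 7.4]
finger_gap: 0.0582
```

Call:
{"name": "arm_command", "arguments": {
  "steps": [
    [[0, 0, 0.001, 0, 0.05], [0, 0, 0, 0, 0.05]]
  ]
}}

```text
t: 35.6
tool_pos: [0.5427, 0.098, 0.0828]
orientation: [0.0, 0.985, 0.174, 0.001]
force: [-1.8, 0.4, 7.2]
finger_gap: 0.0585
```

Call:
{"name": "arm_command", "arguments": {
  "steps": [
    [[0, 0, 0, -4, 0.05], [0, 0, 0, -4, 0.05], [0, 0, 0, -4, 0.05], [0, 0, 0, -4, 0.05], [0, 0, 0, 0, 0.05]]
  ]
}}

```text
t: 36.1
tool_pos: [0.5414, 0.0977, 0.0804]
orientation: [-0.0, 0.951, 0.309, 0.0]
force: [0.9, -0.6, -0.7]
finger_gap: 0.0585
```

Call:
{"name": "arm_command", "arguments": {
  "steps": [
    [[0, 0, 0, -4, 0.05], [0, 0, 0, -4, 0.05], [0, 0, 0, -4, 0.05], [0, 0, 0, 0, 0.05]]
  ]
}}

```text
t: 36.5
tool_pos: [0.5414, 0.098, 0.0814]
orientation: [-0.0, 0.914, 0.407, -0.0]
force: [-1.4, 0.7, 4.6]
finger_gap: 0.0579
```

Call:
{"name": "arm_command", "arguments": {
  "steps": [
    [[0, 0, 0, -4, 0.05], [0, 0, 0, -4, 0.05], [0, 0, 0, -4, 0.05], [0, 0, 0, 0, 0.05]]
  ]
}}

```text
t: 36.9
tool_pos: [0.5427, 0.0979, 0.0822]
orientation: [0.001, 0.866, 0.5, 0.001]
force: [-0.6, 1.0, 6.2]
finger_gap: 0.0581
```

Call:
{"name": "arm_command", "arguments": {
  "steps": [
    [[0, 0, -0.002, 0, 0.05], [0, 0, 0, 6, 0.05], [0, 0, 0, 6, 0.05], [0, 0, 0, 6, 0.05], [0, 0, 0, 6, 0.05], [0, 0, 0.002, 0, 0.05], [0, 0, 0, 0, 0.05]]
  ]
}}

```text
t: 37.6
tool_pos: [0.5411, 0.0976, 0.08]
orientation: [-0.0, 0.951, 0.31, -0.0]
force: [0.6, -0.2, -0.5]
finger_gap: 0.058
```

Call:
{"name": "arm_command", "arguments": {
  "steps": [
    [[0, 0, 0.001, 0, 0.05], [0, 0, 0, 0, 0.05]]
  ]
}}

```text
t: 37.8
tool_pos: [0.5412, 0.0977, 0.0794]
orientation: [-0.0, 0.951, 0.31, -0.0]
force: [-0.1, -0.7, -0.0]
finger_gap: 0.0583
```

Call:
{"name": "arm_command", "arguments": {
  "steps": [
    [[0, 0, 0.001, 0, 0.05], [0, 0, 0, 0, 0.05]]
  ]
}}

```text
t: 38.0
tool_pos: [0.5412, 0.0977, 0.0785]
orientation: [-0.0, 0.951, 0.309, -0.0]
force: [0.4, -0.1, -0.5]
finger_gap: 0.0584
```

Dropping freely. Continue to the rim.

Call:
{"name": "arm_command", "arguments": {
  "steps": [
    [[0, 0, 0.001, 0, 0.05], [0, 0, 0, 0, 0.05]]
  ]
}}

```text
t: 38.2
tool_pos: [0.5413, 0.0977, 0.0776]
orientation: [-0.0, 0.951, 0.309, -0.0]
force: [0.4, 0.4, -0.4]
finger_gap: 0.0579
```

Call:
{"name": "arm_command", "arguments": {
  "steps": [
    [[0, 0, 0.001, 0, 0.05], [0, 0, 0, 0, 0.05]]
  ]
}}

```text
t: 38.4
tool_pos: [0.5415, 0.0977, 0.0772]
orientation: [0.0, 0.951, 0.309, -0.0]
force: [-1.2, 0.1, 2.0]
finger_gap: 0.0581
```

Call:
{"name": "arm_command", "arguments": {
  "steps": [
    [[0, 0, 0.001, 0, 0.05], [0, 0, 0, 0, 0.05]]
  ]
}}

```text
t: 38.6
tool_pos: [0.5416, 0.0977, 0.0772]
orientation: [0.0, 0.951, 0.309, -0.0]
force: [-4.2, -0.7, 7.7]
finger_gap: 0.0581
```

Seated on the rim at the same height as the first. Now turn clockwise to the stop.

Call:
{"name": "arm_command", "arguments": {
  "steps": [
    [[0, 0, 0, 5, 0.05], [0, 0, 0, 5, 0.05], [0, 0, 0, 5, 0.05], [0, 0, 0, 5, 0.05], [0, 0, 0, 5, 0.05], [0, 0, 0, 5, 0.05], [0, 0, 0, 5, 0.05], [0, 0, 0, 0, 0.05]]
  ]
}}

```text
t: 39.4
tool_pos: [0.5429, 0.0977, 0.0772]
orientation: [-0.0, 1.0, 0.009, 0.002]
force: [-0.6, -0.4, 5.5]
finger_gap: 0.058
```

```bash
python3 st.py
```

```text
t 39.4 pos [0.5429 0.0977 0.0772] gap 0.058 F [-0.6 -0.4  5.5] T [-0.04  0.04 -0.01] j [-0.006  0.164  1.982  0.     0.992  1.547]
yaw 1.0
```

Call:
{"name": "arm_command", "arguments": {
  "steps": [
    [[0, 0, 0, 3, 0.05], [0, 0, 0, 3, 0.05], [0, 0, 0, 0, 0.05]]
  ]
}}

```text
t: 39.7
tool_pos: [0.5429, 0.0977, 0.0772]
orientation: [-0.0, 0.999, -0.043, 0.002]
force: [0.2, -0.7, 5.3]
finger_gap: 0.0583
```

```bash
python3 st.py
```

```text
t 39.7 pos [0.5429 0.0977 0.0772] gap 0.0583 F [ 0.2 -0.7  5.3] T [-0.07  0.07 -0.02] j [-0.006  0.164  1.982 -0.     0.992  1.65 ]
yaw -4.9
```

Call:
{"name": "arm_command", "arguments": {
  "steps": [
    [[0, 0, 0, 3, 0.05], [0, 0, 0, 3, 0.05], [0, 0, 0, 0, 0.05]]
  ]
}}

```text
t: 40.0
tool_pos: [0.5428, 0.0977, 0.0772]
orientation: [-0.0, 0.995, -0.095, 0.001]
force: [0.4, -1.0, 6.1]
finger_gap: 0.058
```

```bash
python3 st.py
```

```text
t 40.0 pos [0.5428 0.0977 0.0772] gap 0.058 F [ 0.4 -1.   6.1] T [-0.11  0.06 -0.12] j [-0.006  0.164  1.982 -0.     0.993  1.755]
yaw -10.9
```

Call:
{"name": "arm_command", "arguments": {
  "steps": [
    [[0, 0, 0, 3, 0.05], [0, 0, 0, 3, 0.05], [0, 0, 0, 0, 0.05]]
  ]
}}

```text
t: 40.3
tool_pos: [0.5428, 0.0976, 0.0772]
orientation: [-0.0, 0.989, -0.147, 0.002]
force: [-0.7, -0.4, 5.6]
finger_gap: 0.0581
```

```bash
python3 st.py
```

```text
t 40.3 pos [0.5428 0.0976 0.0772] gap 0.0581 F [-0.7 -0.4  5.6] T [-0.17  0.04 -0.14] j [-0.006  0.164  1.982 -0.     0.992  1.86 ]
yaw -16.9
```

Call:
{"name": "arm_command", "arguments": {
  "steps": [
    [[0, 0, 0, 2, 0.05], [0, 0, 0, 1, 0.05], [0, 0, 0, 0, 0.05]]
  ]
}}

```text
t: 40.6
tool_pos: [0.5428, 0.0976, 0.0772]
orientation: [-0.0, 0.985, -0.172, 0.002]
force: [0.0, -0.4, 6.0]
finger_gap: 0.0583
```

```bash
python3 st.py
```

```text
t 40.6 pos [0.5428 0.0976 0.0772] gap 0.0583 F [ 0.  -0.4  6. ] T [-0.08  0.16  0.01] j [-6.000e-03  1.640e-01  1.982e+00 -1.000e-03  9.930e-01  1.911e+00]
yaw -19.8
```

Call:
{"name": "arm_command", "arguments": {
  "steps": [
    [[0, 0, 0, 3, 0.05], [0, 0, 0, 1, 0.05], [0, 0, 0, 0, 0.05]]
  ]
}}

```text
t: 40.9
tool_pos: [0.5424, 0.0977, 0.0772]
orientation: [0.0, 0.979, -0.205, 0.001]
force: [-1.2, -0.1, 7.1]
finger_gap: 0.0582
```

```bash
python3 st.py
```

```text
t 40.9 pos [0.5424 0.0977 0.0772] gap 0.0582 F [-1.2 -0.1  7.1] T [0.05 0.19 0.67] j [-5.000e-03  1.640e-01  1.982e+00 -1.000e-03  9.930e-01  1.978e+00]
yaw -23.6
```

Call:
{"name": "arm_command", "arguments": {
  "steps": [
    [[0, 0, 0, 2, 0.05], [0, 0, 0, 1, 0.05], [0, 0, 0, 0, 0.05]]
  ]
}}

```text
t: 41.2
tool_pos: [0.5431, 0.0974, 0.0772]
orientation: [0.0, 0.973, -0.23, 0.002]
force: [2.6, 0.1, 5.8]
finger_gap: 0.0578
```

```bash
python3 st.py
```

```text
t 41.2 pos [0.5431 0.0974 0.0772] gap 0.0578 F [2.6 0.1 5.8] T [-0.31 -0.15  0.8 ] j [-5.000e-03  1.640e-01  1.982e+00 -2.000e-03  9.910e-01  2.031e+00]
yaw -26.6
```

Call:
{"name": "arm_command", "arguments": {
  "steps": [
    [[0, 0, 0, 2, 0.05], [0, 0, 0, 1, 0.05], [0, 0, 0, 0, 0.05]]
  ]
}}

```text
t: 41.5
tool_pos: [0.5423, 0.0977, 0.0771]
orientation: [0.001, 0.967, -0.254, 0.001]
force: [-0.8, -0.1, 7.7]
finger_gap: 0.0582
```

```bash
python3 st.py
```

```text
t 41.5 pos [0.5423 0.0977 0.0771] gap 0.0582 F [-0.8 -0.1  7.7] T [0.15 0.14 1.77] j [-5.000e-03  1.640e-01  1.983e+00 -2.000e-03  9.930e-01  2.080e+00]
yaw -29.4
```

Call:
{"name": "arm_command", "arguments": {
  "steps": [
    [[0, 0, 0, -2, 0.05], [0, 0, 0, 0, 0.07], [0, 0, 0, 0, 0.085], [0, 0, 0, 0, 0.085], [0, 0, 0, 0, 0.085], [0, 0, -0.01, 0, 0.085], [0, 0, -0.03, 0, 0.085], [0, 0, -0.05, 0, 0.085], [0, 0, -0.05, 0, 0.085], [0, 0, -0.05, 0, 0.085], [0, 0, 0, 0, 0.085], [0, 0, 0, 0, 0.085]]
  ]
}}

```text
t: 42.7
tool_pos: [0.5424, 0.0978, 0.2685]
orientation: [-0.001, 0.97, -0.242, 0.002]
force: [-0.1, -0.2, -1.1]
finger_gap: 0.0847
```

```bash
cat > lids.py <<'E'
from h import *
for cam in('scene','top'):
    snap(cam)
    p=np.load('last_%s.npz'%cam)['p'];d=np.load('last_%s.npz'%cam)['d'];P=cloud(cam,d)
    for yc in(-.005,.098):
        q=P[box(P,[.505,yc-.04,.107],[.585,yc+.04,.13])]
        if len(q)<50: print(cam,yc,'few');continue
        t=q[q[:,2]>.108];A=np.c_[t[:,:2]-t[:,:2].mean(0),np.ones(len(t))];print(cam,yc,len(t),t.mean(0).round(4),'plane',np.linalg.lstsq(A,t[:,2],rcond=None)[0].round(4))
    for n,c in(('lidRR',(.503,-.257)),):
        try: Q,*o=disc(cam,d,c,.012,.03,.06,.018); print(n,[np.round(x,4) for x in o])
        except Exception: print(n,'x')
    if cam=='scene': cv2.imwrite('pics/y_%d.png'%int(telemetry.read_state()['t']*10),cv2.resize(p[150:320,200:370,::-1],None,fx=3.5,fy=3.5,interpolation=cv2.INTER_CUBIC))
E
python3 lids.py; python3 st.py; ls -t pics|head -1
```

```text
scene -0.005 196 [ 0.5436 -0.002   0.1108] plane [0.004  0.0094 0.1108]
scene 0.098 243 [0.5417 0.1022 0.1107] plane [0.0119 0.0075 0.1107]
lidRR [np.int64(154), np.float64(0.016), array([ 0.5055, -0.2573]), array([ 0.5137, -0.2674]), array([0.079 , 0.0858])]
top -0.005 263 [ 0.5432 -0.0059  0.111 ] plane [-0.006   0.0096  0.111 ]
top 0.098 few
lidRR [np.int64(288), np.float64(0.0162), array([ 0.5106, -0.2668]), array([ 0.5184, -0.2743]), array([0.086 , 0.0825])]
t 42.8 pos [0.5406 0.0977 0.2645] gap 0.0847 F [-0.8  0.3 -1. ] T [-0.02  0.04  0.01] j [-0.006 -0.029  1.824  0.     1.349  2.053]
yaw -28.0
y_427.png
```

View pics/y_427.png

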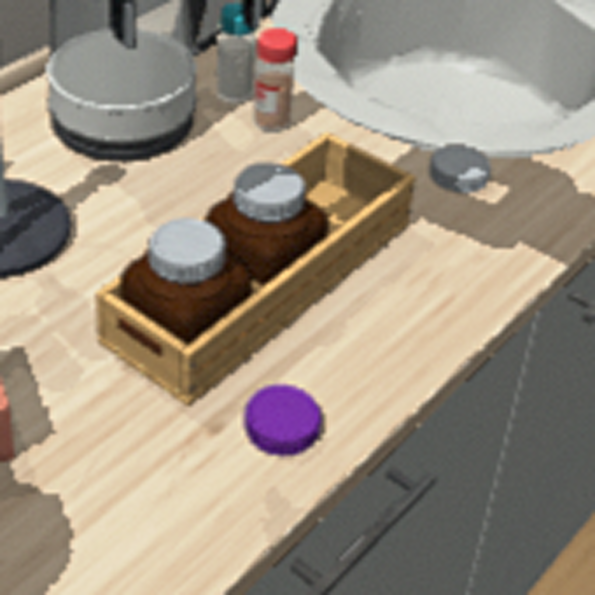

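Run:
```python
from h import *
d=np.load('last_top.npz')['d'];p=np.load('last_top.npz')['p'];P=cloud('top',d)
Q,*o=disc('top',d,(.503,-.259),.011,.03,.036,.018); print([np.round(x,4) for x in o])
H=np.full((16,18),-1,int)
for i,x in enumerate(np.arange(.60,.44,-.01)):
    r=[]
    for y in np.arange(-.20,-.36,-.01):
        m=(abs(P[...,0]-x)<.005)&(abs(P[...,1]-y)<.005)
        r.append('%4d'%round(1000*np.median(P[m][:,2])) if m.any() else '   .')
    print(round(x,2),''.join(r))
u,v=[int(k) for k in proj('top',(.503,-.26,.0))]
cv2.imwrite('pics/z.png',cv2.resize(p[v-40:v+40,u-45:u+45,::-1],None,fx=7,fy=7,interpolation=cv2.INTER_CUBIC))
```

```text
[np.int64(278), np.float64(0.0162), array([ 0.5061, -0.2628]), array([ 0.506 , -0.2629]), array([0.0612, 0.0597])]
0.6  686 686 687 687 688 688 687 687 687 688 687 687 687 687 687 684
0.59    0  -1  -3   0   0   0   1   7  12  14  11  10   6   .   .-117
0.58   -1   1  -2  -1   0  -2  -2   7   8  12  12  11   9   .   .-117
0.57   -3  -2  -1  -1  -1   1  -1   4   9  10  10  11   8   .   .-112
0.56   -2  -2   0  -1  -1  -1  -2  -2   7   9  11  12  10   6   .   .
0.55   -1   0   1  -2   0   0  -1   0   5   9  10   9  12   9   .   .
0.54   -3  -1   0   1  -2  -2  -2   0   3   9   8   9  11   9   5   .
0.53   -3   1  -3  -4   0  16  19  14   8   5   6   8  10  11  10   8
0.52   -1   0  -3  -1  14  18  15  15  16   8   6   6   4   7   7   9
0.51    1  -1   0  -1  18  17  16  16  17  16   0   7   7   5   6   7
0.5   -2  -2  -3   1  15  15  18  17  16  14  -1   3   7   9   7   6
0.49    1   0   0   0  15  15  14  17  15   0  -2   0   1   6   5   8
0.48   -2  -1   0  -1  -1  11  15  14   2  -1  -1  -2  -3  -1   6   9
0.47    0  -1  -1  -2   2  -1  -1  -1  -3   1  -2  -1  -1   2  -1   9
0.46    1   0   1  -1  -2  -2  -2  -2  -2  -1  -1  -2  -2  -2  -1   0
0.45   -1  -2   0  -2  -2   0  -1  -3  -1  -2  -2  -3  -1  -2  -3  -2
```

View pics/z.png

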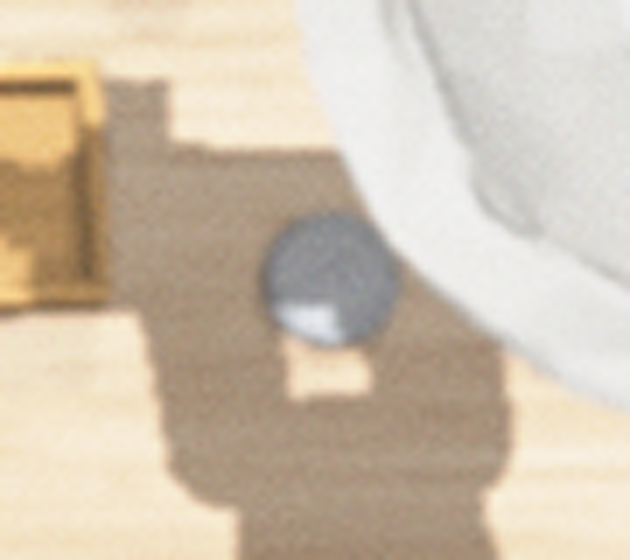

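Call:
{"name": "arm_command", "arguments": {
  "steps": [
    [[0, 0, 0, 8.5, 0.085], [0, 0, 0, 8.5, 0.085], [0, 0, 0, 0, 0.085], [0, 0, 0, 0, 0.085]]
  ]
}}

```text
t: 43.2
tool_pos: [0.5407, 0.0977, 0.2639]
orientation: [0.001, 0.925, -0.381, -0.002]
force: [0.8, -0.3, 0.9]
finger_gap: 0.085
```

```bash
python3 go.py .5045 -.259 .265
```

```text
pos [0.5407 0.0977 0.2639] yaw -44.79 tool delta [ 0.2256  0.2787 -0.0009]
```

Call:
{"name": "arm_command", "arguments": {
  "steps": [
    [[0.02, 0.025, 0, 0, 0.085], [0.03, 0.037, 0, 0, 0.085], [0.03, 0.037, 0, 0, 0.085], [0.03, 0.037, 0, 0, 0.085], [0.03, 0.037, 0, 0, 0.085], [0.03, 0.037, 0, 0, 0.085], [0.03, 0.037, 0, 0, 0.085], [0.0256, 0.0317, 0, 0, 0.085], [0, 0, 0, 0, 0.085], [0, 0, 0, 0, 0.085]]
  ]
}}

```text
t: 44.2
tool_pos: [0.5036, -0.2593, 0.2648]
orientation: [-0.001, 0.924, -0.383, -0.001]
force: [0.8, 0.9, -0.5]
finger_gap: 0.0849
```

```bash
python3 go.py .5045 -.259 .035
python3 - <<'E'
from h import *
snap('scene');d=np.load('last_scene.npz')['d'];p=np.load('last_scene.npz')['p']
Q,*o=disc('scene',d,(.503,-.257),.012,.03,.036,.018); print([np.round(x,4) for x in o])
cv2.imwrite('pics/aa.png',cv2.resize(p[130:270,240:400,::-1],None,fx=4,fy=4,interpolation=cv2.INTER_CUBIC))
E
```

```text
pos [ 0.5036 -0.2593  0.2648] yaw -44.99 tool delta [ 0.0009 -0.0008  0.2298]
[np.int64(150), np.float64(0.016), array([ 0.5035, -0.2554]), array([ 0.5032, -0.2564]), array([0.0593, 0.0593])]
```

View pics/aa.png

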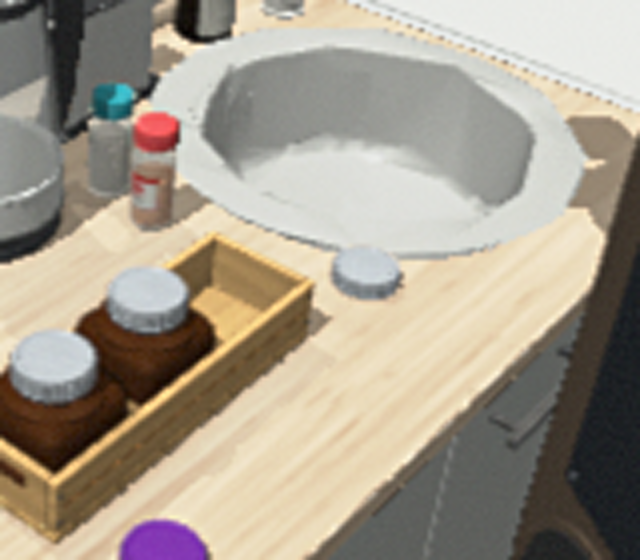

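Descend to TCP z ≈ -0.012 and grip.

Call:
{"name": "arm_command", "arguments": {
  "steps": [
    [[0.0009, -0.0008, 0.04, 0, 0.085], [0, 0, 0.05, 0, 0.085], [0, 0, 0.05, 0, 0.085], [0, 0, 0.05, 0, 0.085], [0, 0, 0.04, 0, 0.085], [0, 0, 0.02, 0, 0.085], [0, 0, 0, 0, 0.085], [0, 0, 0.01, 0, 0.085], [0, 0, 0.01, 0, 0.085], [0, 0, 0, 0, 0.085], [0, 0, 0, 0, 0.085]]
  ]
}}

```text
t: 45.35
tool_pos: [0.5058, -0.2592, -0.0035]
orientation: [0.0, 0.924, -0.382, 0.001]
force: [-0.4, -0.1, 1.0]
finger_gap: 0.0849
```

```bash
python3 st.py;python3 go.py .5045 -.259 -.012
python3 - <<'E'
from h import *
snap('scene');p=np.load('last_scene.npz')['p']
cv2.imwrite('pics/ab.png',cv2.resize(p[130:230,270:370,::-1],None,fx=5,fy=5,interpolation=cv2.INTER_CUBIC))
E
```

```text
t 45.35 pos [ 0.5058 -0.2592 -0.0035] gap 0.0849 F [-0.4 -0.1  1. ] T [0.   0.05 0.02] j [-0.652  0.325  1.964  0.     0.852  1.703]
yaw -44.9
pos [ 0.5058 -0.2592 -0.0035] yaw -44.95 tool delta [-0.001   0.0008  0.0085]
```

View pics/ab.png

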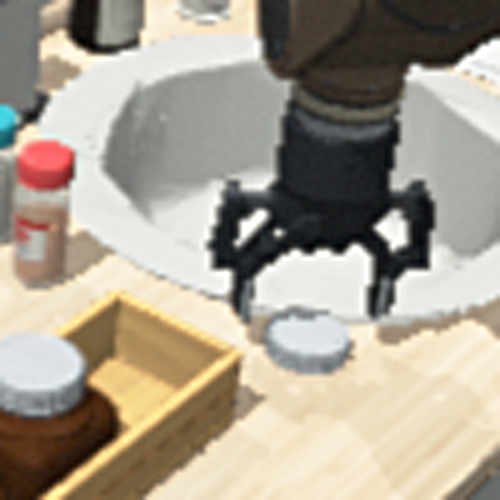

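Run:
```python
from h import *
for z in(.0225,.03,.04): print(z,proj('scene',(.5058,-.2592,z)))
for s in(1,-1):
    f=np.array([.5058,-.2592,.0225])+s*np.array([.707,.707,0])*.045; print((np.array(proj('scene',f))-[270,130])*5)
```

```text
0.0225 (np.float64(331.3389423179646), np.float64(194.40495662422273))
0.03 (np.float64(331.64394170085274), np.float64(192.68236115759444))
0.04 (np.float64(332.05406733780336), np.float64(190.366026756294))
[242.77167342 322.33061842]
[370.47506625 321.71963048]
```

Call:
{"name": "arm_command", "arguments": {
  "steps": [
    [[-0.0005, 0.0004, 0.006, 0, 0.085], [0, 0, 0.0045, 0, 0.085], [0, 0, 0, 0, 0.07], [0, 0, 0, 0, 0.05], [0, 0, 0, 0, 0.05], [0, 0, 0, 0, 0.05], [0, 0, 0, 0, 0.05], [0, 0, 0, 0, 0.05]]
  ]
}}

```text
t: 46.2
tool_pos: [0.5051, -0.2592, -0.0143]
orientation: [0.0, 0.924, -0.382, 0.001]
force: [-0.0, 0.3, 1.1]
finger_gap: 0.0578
```

```bash
python3 st.py
```

```text
t 46.2 pos [ 0.5051 -0.2592 -0.0143] gap 0.0578 F [-0.   0.3  1.1] T [-0.13  0.   -0.03] j [-0.653  0.343  1.966 -0.     0.832  1.703]
yaw -45.0
```

Call:
{"name": "arm_command", "arguments": {
  "steps": [
    [[0, 0, -0.005, 0, 0.05], [0, 0, -0.015, 0, 0.05], [0, 0, -0.04, 0, 0.05], [0, 0, -0.04, 0, 0.05], [0, 0, -0.04, 0, 0.05], [0, 0, -0.04, 0, 0.05], [0, 0, 0, 0, 0.05], [0, 0, 0, 0, 0.05]]
  ]
}}

```text
t: 47.0
tool_pos: [0.5052, -0.2592, 0.1674]
orientation: [0.0, 0.924, -0.382, 0.002]
force: [-0.5, -0.2, -0.8]
finger_gap: 0.0575
```

```bash
python3 st.py;python3 go.py .5466 -.1085 .165
python3 - <<'E'
from h import *
snap('scene');p=np.load('last_scene.npz')['p']
cv2.imwrite('pics/ac.png',cv2.resize(p[100:230,260:380,::-1],None,fx=5,fy=5,interpolation=cv2.INTER_CUBIC))
E
```

```text
t 47.0 pos [ 0.5052 -0.2592  0.1674] gap 0.0575 F [-0.5 -0.2 -0.8] T [ 0.05 -0.01  0.03] j [-0.653  0.088  1.884 -0.     1.166  1.703]
yaw -45.0
pos [ 0.5052 -0.2592  0.1674] yaw -44.96 tool delta [-0.0772 -0.1359  0.0022]
```

View pics/ac.png

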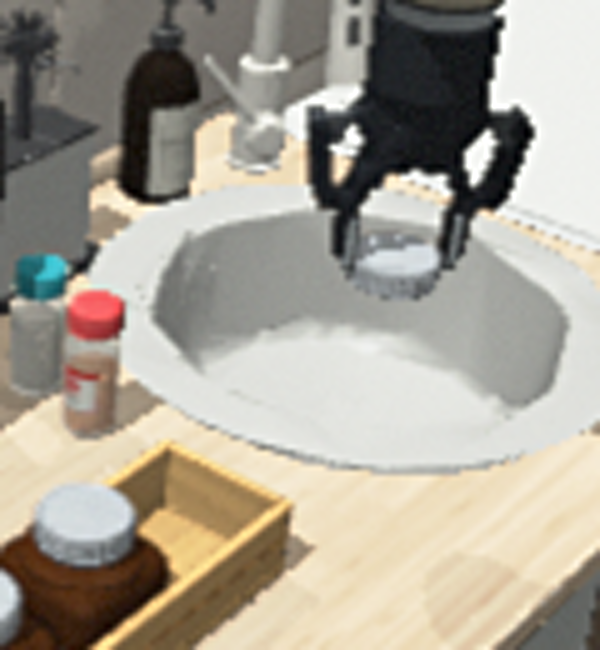

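Call:
{"name": "arm_command", "arguments": {
  "steps": [
    [[-0.01, -0.018, 0, 0, 0.05], [-0.02, -0.035, 0, 0, 0.05], [-0.02, -0.035, 0, 0, 0.05], [-0.017, -0.03, 0, 0, 0.05], [-0.0102, -0.0179, 0, 0, 0.05], [0, 0, 0.01, 0, 0.05], [0, 0, 0.025, 0, 0.05], [0, 0, 0.025, 0, 0.05], [0, 0, 0.01, 0, 0.05], [0, 0, 0, 0, 0.05], [0, 0, 0, 0, 0.05]]
  ]
}}

```text
t: 48.15
tool_pos: [0.546, -0.1088, 0.0952]
orientation: [0.0, 0.924, -0.383, -0.0]
force: [0.7, 0.2, -0.9]
finger_gap: 0.0577
```

```bash
python3 st.py;python3 go.py .5466 -.1085 -.003
python3 - <<'E'
from h import *
snap('scene');p=np.load('last_scene.npz')['p']
cv2.imwrite('pics/ad.png',cv2.resize(p[140:250,240:350,::-1],None,fx=5,fy=5,interpolation=cv2.INTER_CUBIC))
E
```

```text
t 48.15 pos [ 0.546  -0.1088  0.0952] gap 0.0577 F [ 0.7  0.2 -0.9] T [ 0.02 -0.05  0.  ] j [-0.379  0.152  1.958 -0.     1.032  1.978]
yaw -45.0
pos [ 0.546  -0.1088  0.0952] yaw -45.0 tool delta [ 0.0002 -0.0006  0.0982]
```

View pics/ad.png

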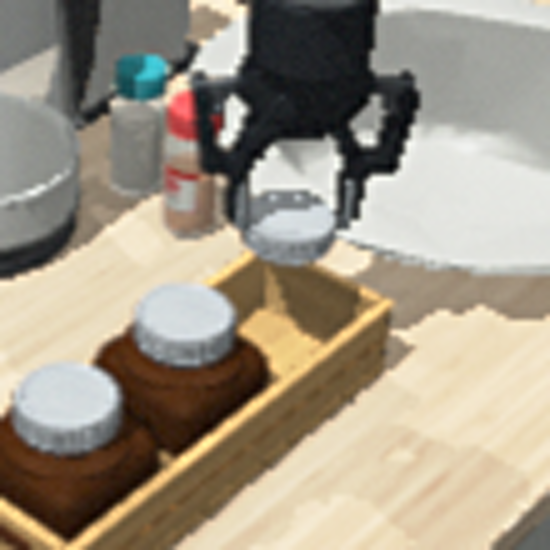

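Call:
{"name": "arm_command", "arguments": {
  "steps": [
    [[0, -0.0005, 0.03, 0, 0.05], [0, 0, 0.03, 0, 0.05], [0, 0, 0.018, 0, 0.05], [0, 0, 0.004, 0, 0.05], [0, 0, 0, 0, 0.05], [0, 0, 0, 0, 0.05]]
  ]
}}

```text
t: 48.8
tool_pos: [0.548, -0.1085, 0.0152]
orientation: [-0.0, 0.924, -0.382, 0.002]
force: [0.5, 0.4, 0.2]
finger_gap: 0.0575
```

```bash
python3 st.py
python3 - <<'E'
from h import *
snap('scene');p=np.load('last_scene.npz')['p']
cv2.imwrite('pics/ae.png',cv2.resize(p[140:250,240:350,::-1],None,fx=5,fy=5,interpolation=cv2.INTER_CUBIC))
E
```

```text
t 48.8 pos [ 0.548  -0.1085  0.0152] gap 0.0575 F [0.5 0.4 0.2] T [-0.06 -0.04 -0.01] j [-0.377  0.274  1.986 -0.     0.878  1.979]
yaw -45.0
```

View pics/ae.png

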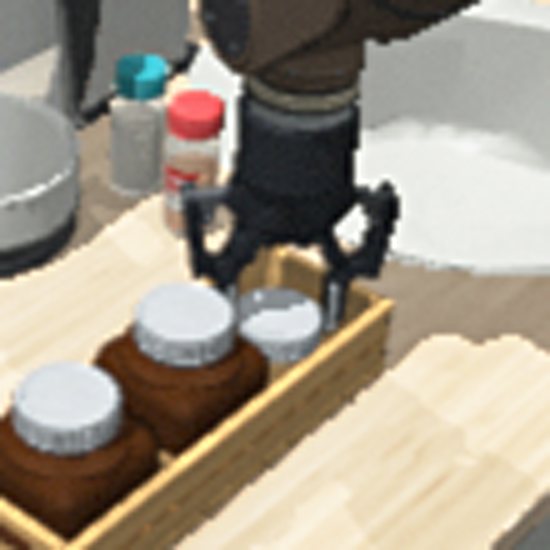

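Call:
{"name": "arm_command", "arguments": {
  "steps": [
    [[-0.001, 0, 0.003, 0, 0.05], [0, 0, 0.003, 0, 0.05], [0, 0, 0, 0, 0.05]]
  ]
}}

```text
t: 49.15
tool_pos: [0.5455, -0.107, 0.0071]
orientation: [0.0, 0.924, -0.382, -0.0]
force: [0.7, -1.0, 0.1]
finger_gap: 0.0577
```

Call:
{"name": "arm_command", "arguments": {
  "steps": [
    [[0, 0, 0.002, 0, 0.05], [0, 0, 0.002, 0, 0.05], [0, 0, 0, 0, 0.05]]
  ]
}}

```text
t: 49.45
tool_pos: [0.5454, -0.107, 0.0028]
orientation: [0.0, 0.924, -0.382, -0.0]
force: [0.4, -0.3, -0.6]
finger_gap: 0.0576
```

```bash
python3 st.py
python3 - <<'E'
from h import *
snap('scene');p=np.load('last_scene.npz')['p']
cv2.imwrite('pics/af.png',cv2.resize(p[160:230,260:340,::-1],None,fx=7,fy=7,interpolation=cv2.INTER_CUBIC))
E
```

```text
t 49.45 pos [ 0.5454 -0.107   0.0028] gap 0.0576 F [ 0.4 -0.3 -0.6] T [-0.    0.01 -0.01] j [-0.376  0.292  1.992 -0.     0.858  1.979]
yaw -45.0
```

View pics/af.png

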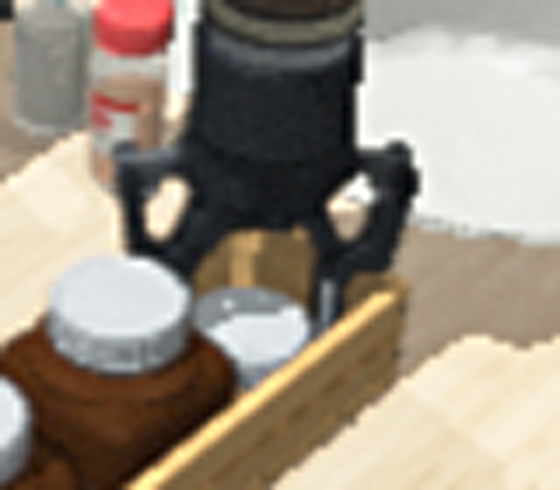

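Call:
{"name": "arm_command", "arguments": {
  "steps": [
    [[0, 0, 0.0015, 0, 0.05], [0, 0, 0, 0, 0.05]]
  ]
}}

```text
t: 49.7
tool_pos: [0.5456, -0.1071, 0.0016]
orientation: [0.0, 0.924, -0.382, -0.0]
force: [-0.3, -0.3, -1.2]
finger_gap: 0.0577
```

Call:
{"name": "arm_command", "arguments": {
  "steps": [
    [[0, 0, 0.0015, 0, 0.05], [0, 0, 0, 0, 0.05]]
  ]
}}

```text
t: 49.9
tool_pos: [0.5456, -0.1071, 0.0001]
orientation: [0.0, 0.924, -0.382, -0.0]
force: [0.3, 0.4, 0.2]
finger_gap: 0.0572
```

Call:
{"name": "arm_command", "arguments": {
  "steps": [
    [[0, 0, 0.0015, 0, 0.05], [0, 0, 0, 0, 0.05]]
  ]
}}

```text
t: 50.1
tool_pos: [0.5456, -0.1071, -0.0014]
orientation: [-0.0, 0.924, -0.382, -0.0]
force: [0.5, -0.1, -0.7]
finger_gap: 0.0577
```

Call:
{"name": "arm_command", "arguments": {
  "steps": [
    [[0, 0, 0.0015, 0, 0.05], [0, 0, 0, 0, 0.05]]
  ]
}}

```text
t: 50.3
tool_pos: [0.5456, -0.1071, -0.0029]
orientation: [0.0, 0.924, -0.382, -0.0]
force: [-0.6, 0.7, 0.1]
finger_gap: 0.0576
```

Call:
{"name": "arm_command", "arguments": {
  "steps": [
    [[0, 0, 0.001, 0, 0.05], [0, 0, 0, 0, 0.062], [0, 0, 0, 0, 0.065], [0, 0, 0, 0, 0.066], [0, 0, 0, 0, 0.066], [0, 0, 0, 0, 0.066]]
  ]
}}

```text
t: 50.9
tool_pos: [0.5458, -0.1071, -0.0036]
orientation: [-0.0, 0.924, -0.382, 0.0]
force: [0.3, -0.1, 1.5]
finger_gap: 0.0659
```

Call:
{"name": "arm_command", "arguments": {
  "steps": [
    [[0, 0, -0.005, 0, 0.066], [0, 0, -0.01, 0, 0.066], [0, 0, -0.02, 0, 0.066], [0, 0, -0.04, 0, 0.066], [0, 0, -0.05, 0, 0.07], [0, 0, -0.05, 0, 0.07], [0, 0, -0.05, 0, 0.07], [0, 0, -0.05, 0, 0.07], [0, 0, 0, 0, 0.06], [0, 0, 0, 0, 0.06]]
  ]
}}

```text
t: 51.9
tool_pos: [0.5465, -0.1074, 0.2743]
orientation: [-0.0, 0.924, -0.382, 0.003]
force: [0.1, -0.4, -0.8]
finger_gap: 0.0601
```

```bash
python3 st.py
python3 - <<'E'
from h import *
snap('scene');snap('top');p=np.load('last_scene.npz')['p']
cv2.imwrite('pics/ag.png',cv2.resize(p[100:300,140:390,::-1],None,fx=3,fy=3,interpolation=cv2.INTER_CUBIC))
for cam in('scene','top'):
    d=np.load('last_%s.npz'%cam)['d'];P=cloud(cam,d);q=P[box(P,[.515,-.15,.018],[.58,-.06,.04])];print(len(q),q.mean(0).round(4) if len(q) else 0)
    for n,c,zl,zh,r,zf in[('knob',(.5,.46),.25,.275,.04,.261)]:
        Q,*o=disc(cam,d,c,zl,zh,r,zf); print(n,[np.round(x,4) for x in o])
E
```

```text
t 51.9 pos [ 0.5465 -0.1074  0.2743] gap 0.0601 F [ 0.1 -0.4 -0.8] T [-0.01  0.    0.05] j [-0.376 -0.022  1.799 -0.     1.359  1.979]
yaw -45.0
145 [ 0.5492 -0.1166  0.025 ]
knob [np.int64(124), np.float64(0.2628), array([0.5003, 0.4627]), array([0.5004, 0.4625]), array([0.0317, 0.0221])]
151 [ 0.548  -0.1092  0.0242]
knob [np.int64(52), np.float64(0.2643), array([0.5027, 0.4573]), array([0.5029, 0.4562]), array([0.0186, 0.0216])]
```

View pics/ag.png

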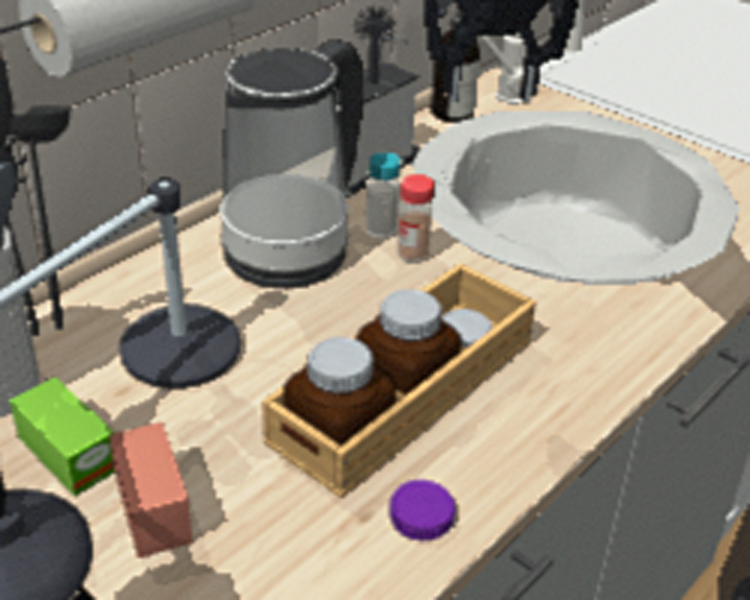

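Call:
{"name": "arm_command", "arguments": {
  "steps": [
    [[0, 0, -0.02, -7.5, 0.06], [0, 0, -0.01, -7.5, 0.06], [0, 0, 0, -7.5, 0.06], [0, 0, 0, -7.5, 0.06], [0, 0, 0, -7.5, 0.06], [0, 0, 0, -7.5, 0.06], [0, -0.03, 0, 0, 0.06], [0, -0.045, 0, 0, 0.06], [0, -0.045, 0, 0, 0.06], [0, -0.045, 0, 0, 0.06], [0, -0.045, 0, 0, 0.06], [0, -0.045, 0, 0, 0.06]]
  ]
}}

```text
t: 53.2
tool_pos: [0.5443, 0.1495, 0.2985]
orientation: [0.0, 1.0, 0.0, -0.002]
force: [0.4, 0.3, 0.1]
finger_gap: 0.0599
```

```bash
python3 go.py .502 .4595 .30
```

```text
pos [0.5443 0.1495 0.2985] yaw 0.03 tool delta [-0.0421 -0.31   -0.0014]
```

Call:
{"name": "arm_command", "arguments": {
  "steps": [
    [[-0.006, -0.045, 0, 0, 0.06], [-0.006, -0.045, 0, 0, 0.06], [-0.006, -0.045, 0, 0, 0.06], [-0.006, -0.045, 0, 0, 0.06], [-0.006, -0.045, 0, 0, 0.06], [-0.006, -0.045, 0, 0, 0.06], [-0.006, -0.04, 0, 0, 0.06], [0, 0, 0, 0, 0.06], [0, 0, 0, 0, 0.06]]
  ]
}}

```text
t: 54.1
tool_pos: [0.5023, 0.458, 0.2981]
orientation: [0.002, 1.0, 0.001, -0.002]
force: [-0.1, -0.9, 0.5]
finger_gap: 0.0598
```

```bash
python3 go.py .502 .4595 .223
```

```text
pos [0.5023 0.458  0.2981] yaw 0.14 tool delta [ 0.     -0.0017  0.0751]
```

Call:
{"name": "arm_command", "arguments": {
  "steps": [
    [[0, -0.001, 0.03, 0, 0.06], [0, 0, 0.03, 0, 0.06], [0, 0, 0.015, 0, 0.06], [0, 0, 0, 0, 0.06], [0, 0, 0, 0, 0.04], [0, 0, 0, 0, 0.03], [0, 0, 0, 0, 0.01], [0, 0, 0, 0, 0.01], [0, 0, 0, 0, 0.01], [0, 0, 0, 0, 0.01]]
  ],
  "newtons": 40
}}

```text
t: 55.1
tool_pos: [0.5043, 0.4594, 0.2288]
orientation: [-0.001, 1.0, 0.0, 0.002]
force: [0.5, 0.2, 4.9]
finger_gap: 0.0176
```

```bash
python3 st.py
python3 - <<'E'
from h import *
snap('scene');p=np.load('last_scene.npz')['p']
cv2.imwrite('pics/ah.png',cv2.resize(p[170:320,80:230,::-1],None,fx=4,fy=4,interpolation=cv2.INTER_CUBIC))
E
```

```text
t 55.1 pos [0.5043 0.4594 0.2288] gap 0.0176 F [0.5 0.2 4.9] T [-0.13  0.05 -0.03] j [ 0.59   0.286  1.541 -0.     1.311  2.161]
yaw 0.0
```

View pics/ah.png

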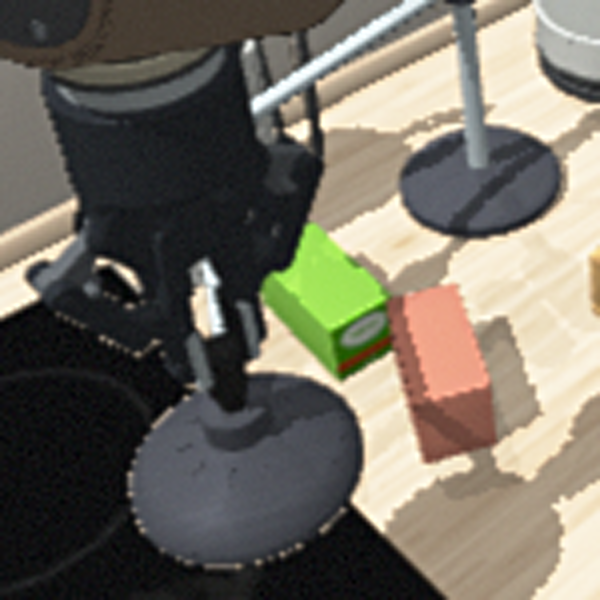

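Call:
{"name": "arm_command", "arguments": {
  "steps": [
    [[0.001, 0.008, 0, 0, 0.01], [0.002, 0.015, 0, 0, 0.01], [0.002, 0.02, 0, 0, 0.01], [0.002, 0.02, 0, 0, 0.01], [0.002, 0.02, 0, 0, 0.01], [0.002, 0.02, 0, 0, 0.01], [0.002, 0.02, 0, 0, 0.01], [0.002, 0.02, 0, 0, 0.01], [0.002, 0.02, 0, 0, 0.01], [0.002, 0.02, 0, 0, 0.01], [0.002, 0.02, 0, 0, 0.01], [0.001, 0.02, 0, 0, 0.01]]
  ]
}}

```text
t: 56.35
tool_pos: [0.5266, 0.2371, 0.2286]
orientation: [-0.002, 1.0, 0.001, 0.002]
force: [0.9, 4.7, 5.5]
finger_gap: 0.0178
```

```bash
python3 st.py
python3 - <<'E'
from h import *
snap('scene');p=np.load('last_scene.npz')['p']
cv2.imwrite('pics/ai.png',cv2.resize(p[100:300,120:320,::-1],None,fx=3,fy=3,interpolation=cv2.INTER_CUBIC))
E
```

```text
t 56.35 pos [0.5266 0.2371 0.2286] gap 0.0178 F [0.9 4.7 5.5] T [0.71 0.03 0.39] j [0.246 0.054 1.805 0.003 1.277 1.813]
yaw 0.1
```

View pics/ai.png

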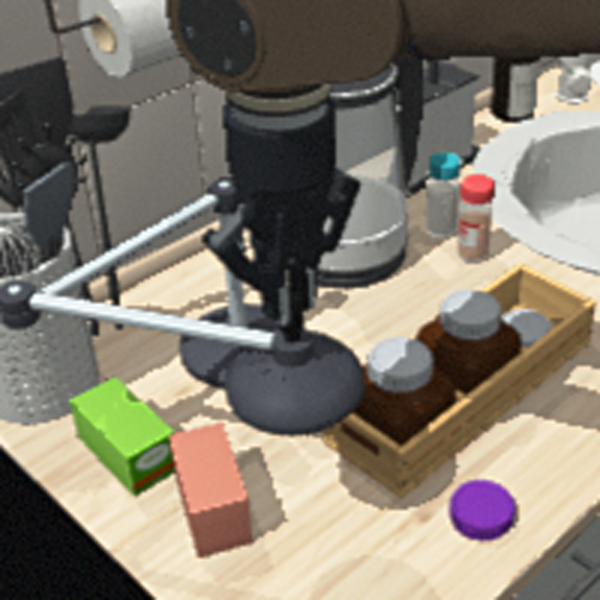

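Call:
{"name": "arm_command", "arguments": {
  "steps": [
    [[0.002, 0.02, 0, 0, 0.01], [0.002, 0.02, 0, 0, 0.01], [0.002, 0.02, 0, 0, 0.01], [0.001, 0.02, 0, 0, 0.01], [0.001, 0.02, 0, 0, 0.01], [0.002, 0.02, 0, 0, 0.01], [0.002, 0.02, 0, 0, 0.01], [0.001, 0.02, 0, 0, 0.01], [0.001, 0.02, 0, 0, 0.01], [0.002, 0.02, 0, 0, 0.01], [0.001, 0.02, 0, 0, 0.01], [0.001, 0.012, 0, 0, 0.01]]
  ]
}}

```text
t: 57.6
tool_pos: [0.5451, 0.0046, 0.2283]
orientation: [-0.002, 1.0, 0.001, 0.002]
force: [1.6, 4.9, 5.1]
finger_gap: 0.0177
```

Call:
{"name": "arm_command", "arguments": {
  "steps": [
    [[0, 0.008, 0, 0, 0.01], [0, 0, 0, 0, 0.01], [0, 0, 0, 0, 0.01], [0, 0, 0, 0, 0.01]]
  ]
}}

```text
t: 58.0
tool_pos: [0.5449, -0.0043, 0.2283]
orientation: [0.0, 1.0, 0.001, 0.002]
force: [0.5, -0.2, 4.9]
finger_gap: 0.0177
```

```bash
python3 st.py; python3 go.py .5445 -.0035 .2286
python3 - <<'E'
from h import *
snap('scene');p=np.load('last_scene.npz')['p']
cv2.imwrite('pics/aj.png',cv2.resize(p[100:300,120:320,::-1],None,fx=3,fy=3,interpolation=cv2.INTER_CUBIC))
E
```

```text
t 58.0 pos [ 0.5449 -0.0043  0.2283] gap 0.0177 F [ 0.5 -0.2  4.9] T [ 0.06 -0.05  0.28] j [-0.194 -0.019  1.88   0.     1.277  1.375]
yaw 0.1
pos [ 0.5449 -0.0043  0.2283] yaw 0.12 tool delta [-0.0004 -0.0008 -0.0003]
```

View pics/aj.png

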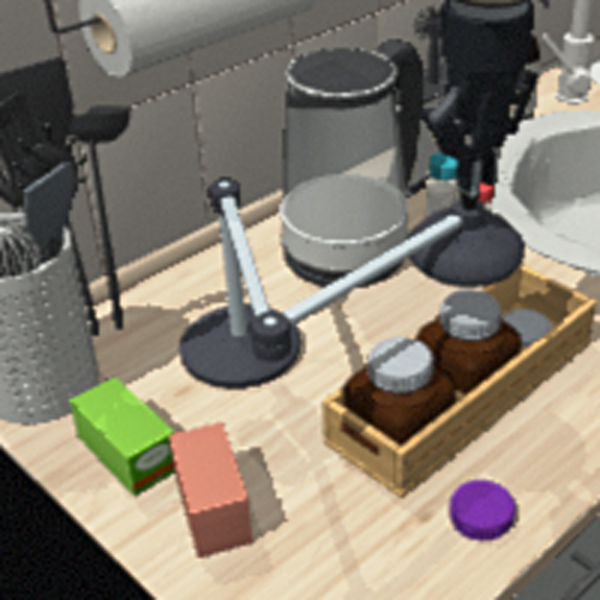

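Call:
{"name": "arm_command", "arguments": {
  "steps": [
    [[0, 0, 0, 0, 0.022], [0, 0, 0, 0, 0.026], [0, 0, 0, 0, 0.034], [0, 0, 0, 0, 0.045], [0, 0, 0, 0, 0.055], [0, 0, 0, 0, 0.055], [0, 0, -0.01, 0, 0.055], [0, 0, -0.03, 0, 0.055], [0, 0, -0.04, 0, 0.055], [0, 0, -0.03, 0, 0.055]]
  ]
}}

```text
t: 59.05
tool_pos: [0.5441, -0.0042, 0.3397]
orientation: [0.0, 1.0, 0.0, 0.001]
force: [0.2, -0.3, 0.9]
finger_gap: 0.0548
```

Call:
{"name": "arm_command", "arguments": {
  "steps": [
    [[0, 0.03, 0, 0, 0.055], [-0.01, 0.045, 0, 0, 0.055], [-0.01, 0.045, 0, 0, 0.055], [-0.01, 0.045, 0, 0, 0.055], [-0.01, 0.045, 0, 0, 0.055], [-0.01, 0.045, 0, 0, 0.055], [0, 0.045, 0, 0, 0.055], [0, 0.045, 0, 0, 0.055], [0, 0.03, 0, 0, 0.055], [0, 0, 0, 0, 0.055]]
  ]
}}

```text
t: 60.05
tool_pos: [0.493, -0.3829, 0.3361]
orientation: [0.0, 1.0, -0.002, -0.0]
force: [0.1, 0.8, -0.6]
finger_gap: 0.0547
```

```bash
python3 st.py
cat > fin.py <<'E'
from h import *
for cam in('top','scene'):
    snap(cam,'fin_%s_%d.png'%(cam,telemetry.read_state()['t']*10))
    d=np.load('last_%s.npz'%cam)['d'];P=cloud(cam,d)
    m=box(P,[.535-.02,-.04,.25],[.58,.03,.28]);v,u=np.nonzero(m);Q=np.array([onplane(cam,a,b,.261)[:2] for a,b in zip(u,v)]);print(cam,'knob',len(Q),Q.mean(0).round(4),((Q.max(0)+Q.min(0))/2).round(4))
    q=P[box(P,[.5,-.04,.25],[.6,.03,.28])];print('  cloud',q.mean(0).round(4))
    m=box(P,[.47,-.09,.165],[.62,.08,.21]);q=P[m];r=cv2.minEnclosingCircle((q[:,:2]*1000).astype(np.float32));print('  head',np.round(r[0],1),round(r[1],1),q.mean(0).round(4))
    m=box(P,[.43,-.2,.052],[.64,.22,.066]);q=P[m];r=cv2.minAreaRect((q[:,:2]*1000).astype(np.float32));print('  crate',np.round(r[0],1),np.round(r[1],1))
E
python3 fin.py; ls -t pics|head -2
```

```text
t 60.05 pos [ 0.493  -0.3829  0.3361] gap 0.0547 F [ 0.1  0.8 -0.6] T [-0.04 -0.05 -0.04] j [-8.220e-01  1.080e-01  1.555e+00 -1.000e-03  1.479e+00  7.520e-01]
yaw -0.2
top knob 48 [ 0.552  -0.0043] [ 0.5526 -0.0043]
  cloud [ 0.5517 -0.0043  0.2629]
  head [552.8  -4.1] 55.8 [ 0.55   -0.0071  0.1966]
  crate [544.3  -4.4] [106.2 313.6]
scene knob 50 [0.5498 0.0034] [0.5496 0.0029]
  cloud [0.5511 0.0018 0.2597]
  head [551.9   1.3] 56.1 [0.5332 0.0168 0.1932]
  crate [543.9  -2.2] [105.8 315.7]
fin_scene_601.png
fin_top_600.png
```

Call:
{"name": "arm_command", "arguments": {
  "steps": [
    [[0.01, -0.03, 0, 0, 0.055], [0.01, -0.045, 0, 0, 0.055], [0.01, -0.045, 0, 0, 0.055], [0.01, -0.045, 0, 0, 0.055], [0.011, -0.045, 0, 0, 0.055], [0, -0.045, 0, 0, 0.055], [0, -0.045, 0, 0, 0.055], [0, -0.045, 0, 0, 0.055], [0, -0.034, 0, 0, 0.055], [0, 0, 0, 0, 0.055]]
  ]
}}

```text
t: 61.15
tool_pos: [0.5438, 0.005, 0.3375]
orientation: [-0.001, 1.0, 0.004, 0.001]
force: [0.1, -0.3, 0.6]
finger_gap: 0.0551
```

Call:
{"name": "arm_command", "arguments": {
  "steps": [
    [[0, 0, 0, -8, 0.055], [0, 0, 0, -8, 0.055], [0, 0, 0, -8, 0.055], [0, 0, 0, -8, 0.055], [0, 0, 0, -8, 0.055], [0, 0, 0, -8, 0.055], [0, 0, 0, -8, 0.055], [0, 0, 0, -8, 0.055], [0, 0, 0, -8, 0.055], [0, 0, 0, -8, 0.055], [0, 0, 0, -8, 0.055], [0, 0, 0, -2, 0.055]]
  ]
}}

```text
t: 62.35
tool_pos: [0.5443, 0.0, 0.3368]
orientation: [0.0, 0.706, 0.709, 0.0]
force: [-0.5, 0.2, 0.4]
finger_gap: 0.055
```

```bash
python3 go.py .5442 -.0036 .228; python3 st.py
```

```text
pos [0.5443 0.     0.3368] yaw 90.26 tool delta [-3.600e-03 -1.000e-04  1.088e-01]
t 62.35 pos [0.5443 0.     0.3368] gap 0.055 F [-0.5  0.2  0.4] T [-0.    0.01 -0.02] j [-0.186 -0.076  1.74  -0.     1.477 -0.191]
yaw 90.3
```

Call:
{"name": "arm_command", "arguments": {
  "steps": [
    [[-0.0036, 0, 0.03, 0, 0.055], [0, 0, 0.04, 0, 0.055], [0, 0, 0.03, 0, 0.055], [0, 0, 0.009, 0, 0.055], [0, 0, 0, 0, 0.045], [0, 0, 0, 0, 0.035], [0, 0, 0, 0, 0.028], [0, 0, 0, 0, 0.022], [0, 0, 0, 0, 0.018], [0, 0, 0, 0, 0.016], [0, 0, 0, 0, 0.016], [0, 0, 0, 0, 0.016]]
  ],
  "newtons": 30
}}

```text
t: 63.55
tool_pos: [0.5462, -0.004, 0.2299]
orientation: [0.002, 0.707, 0.707, 0.001]
force: [1.8, -0.5, 5.6]
finger_gap: 0.018
```

```bash
python3 go.py .5442 -.0036 .228; python3 st.py
```

```text
pos [ 0.5462 -0.004   0.2299] yaw 90.03 tool delta [ 0.0004 -0.002   0.0019]
t 63.55 pos [ 0.5462 -0.004   0.2299] gap 0.018 F [ 1.8 -0.5  5.6] T [-0.02 -0.27 -0.02] j [-0.193 -0.018  1.875  0.     1.279 -0.194]
yaw 90.0
```

Call:
{"name": "arm_command", "arguments": {
  "steps": [
    [[0, -0.002, 0, 0, 0.016], [0, 0, 0, 0, 0.016], [0, 0, 0, 0, 0.016]]
  ]
}}

```text
t: 63.85
tool_pos: [0.5442, -0.0039, 0.2299]
orientation: [0.002, 0.707, 0.707, 0.002]
force: [0.5, -0.3, 6.1]
finger_gap: 0.0183
```

Call:
{"name": "arm_command", "arguments": {
  "steps": [
    [[0, 0, 0, 0, 0.022], [0, 0, 0, 0, 0.026], [0, 0, 0, 0, 0.034], [0, 0, 0, 0, 0.045], [0, 0, 0, 0, 0.055], [0, 0, 0, 0, 0.055], [0, 0, -0.01, 0, 0.055], [0, 0, -0.03, 0, 0.055], [0, 0, -0.04, 0, 0.055], [0, 0, -0.03, 0, 0.055]]
  ]
}}

```text
t: 64.85
tool_pos: [0.5431, -0.0038, 0.3407]
orientation: [0.001, 0.707, 0.707, 0.001]
force: [1.1, 0.4, 0.2]
finger_gap: 0.0547
```

Call:
{"name": "arm_command", "arguments": {
  "steps": [
    [[-0.03, 0, 0, 0, 0.055], [-0.045, -0.01, 0, 0, 0.055], [-0.045, -0.01, 0, 0, 0.055], [-0.045, -0.01, 0, 0, 0.055], [-0.045, -0.01, 0, 0, 0.055], [-0.045, -0.01, 0, 0, 0.055], [-0.045, 0, 0, 0, 0.055], [-0.045, 0, 0, 0, 0.055], [-0.03, 0, 0, 0, 0.055], [0, 0, 0, 0, 0.055]]
  ]
}}

```text
t: 65.85
tool_pos: [0.492, -0.3825, 0.3371]
orientation: [-0.0, 0.708, 0.706, -0.0]
force: [-0.0, 1.7, -0.7]
finger_gap: 0.0551
```

```bash
python3 st.py; python3 fin.py; ls -t pics|head -2
```

```text
t 65.85 pos [ 0.492  -0.3825  0.3371] gap 0.0551 F [-0.   1.7 -0.7] T [0.09 0.01 0.01] j [-8.230e-01  1.060e-01  1.556e+00 -1.000e-03  1.480e+00 -8.190e-01]
yaw 89.8
top knob 46 [ 0.5437 -0.0041] [ 0.5448 -0.0041]
  cloud [ 0.5434 -0.0042  0.2639]
  head [544.1  -4. ] 55.9 [ 0.5413 -0.0065  0.1967]
  crate [543.9  -4.8] [105.7 313.6]
scene knob 51 [0.541  0.0034] [0.5406 0.0031]
  cloud [0.5424 0.0016 0.2595]
  head [5.435e+02 1.000e-01] 55.7 [0.5245 0.0171 0.1931]
  crate [541.9  -1.9] [105.3 316.2]
fin_scene_659.png
fin_top_658.png
```

View pics/fin_scene_659.png

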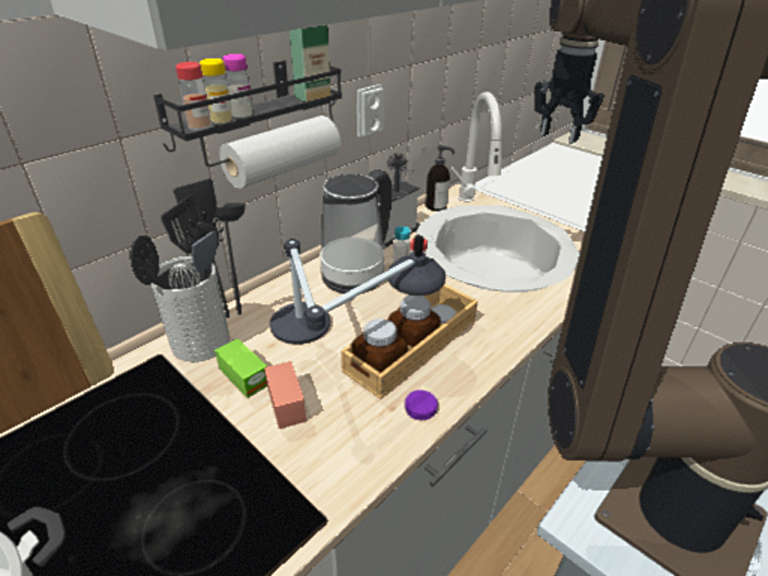

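View pics/fin_top_658.png

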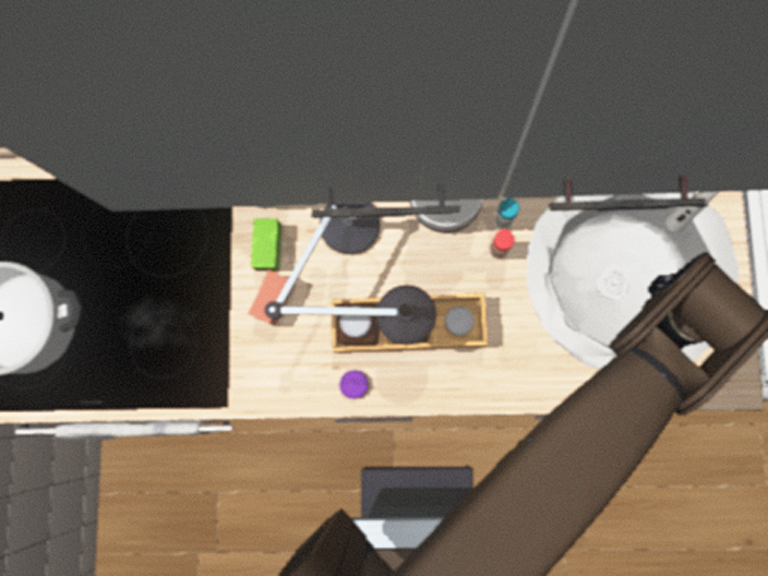

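```bash
python3 lids.py
python3 - <<'E'
from h import *
d=np.load('last_scene.npz')['d'];P=cloud('scene',d);q=P[box(P,[.515,-.15,.018],[.58,-.06,.04])];print(len(q),q.mean(0).round(4))
E
```

```text
scene -0.005 195 [ 0.5437 -0.0016  0.1106] plane [ 0.0072 -0.0003  0.1106]
scene 0.098 235 [0.5422 0.1017 0.111 ] plane [-0.0021  0.0047  0.111 ]
lidRR [np.int64(10), np.float64(0.0127), array([ 0.5445, -0.3012]), array([ 0.5422, -0.2958]), array([0.0253, 0.0287])]
top -0.005 few
top 0.098 205 [0.5361 0.0982 0.1111] plane [-0.0109  0.0117  0.1111]
lidRR [np.int64(28), np.float64(0.0128), array([ 0.5473, -0.3003]), array([ 0.5471, -0.2951]), array([0.0288, 0.0388])]
140 [ 0.5491 -0.1153  0.0249]
```

```bash
python3 -c "
from workcell import robot
print(robot.close_job())"
```

```text
the job is handed in; nothing more can be done
None
```

The job is handed in at about 66 s of the 208 s. I swung the lamp over the hob, screwed lids onto both jars and laid the spare lid in the crate's empty right cell. Then I brought the lamp back over the crate. No verdict was reported, so these are my own last checks.

- **Lids:** both lids dropped at a thread start. I turned them clockwise until the torque rose sharply, to 1.3 N m on the middle jar and 1.8 N m on the left. Their tops measure 0.111 m, against the expected 0.112 m, and tilt less than 1°.
- **Spare lid:** it lies flat on the floor of the right cell; I released it about 3 mm above the floor.
- **Lamp:** the first swing gripped only the top of the knob, so the head slipped to just short of fully over the hob. I pushed it in before starting on the lids. On the return I corrected it by about 8 mm towards the robot.
- **Lamp position:** the top camera puts the head within 1 mm of the crate's middle. The scene camera shows about 2 mm off in each direction, within the roughly 4 to 6 mm by which the two cameras disagree in y.
- **Left alone:** in the final pictures the spice jars, cartons and purple look-alike are where they were at the start.

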